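# Bleed the blue air canister

## Task

Let the air out of the blue sprayer canister: unscrew the tiny brass lock nut on its valve all the way up to its stop (about three quarters of a turn, anticlockwise from above), then gently press the freed steel tip above the nut fully down and hold it down for two seconds. Let the tip spring back, leave the nut unscrewed, and leave the red canister and everything else on the bench alone.

Things in the scene. Friction and masses are not known exactly. Their poses are not given: they have to be found in the camera images.
- valve_neck (a point): Point on the vertical valve axis at the top of the brass neck (26 mm across) of the BLUE canister, 130 mm above the bench. The canister (96 mm across, on a 116 mm square plate) is bolted down. Above the neck, all centred on this axis: a bare steel stem 10 mm across, free all round for fingers, the brass knurled lock nut, then the steel tip.
- nut_about (a point): Nominal centre of the blue canister's tight lock nut (brass, knurled, 14 mm across, 10 mm tall), on the valve axis 33 mm above valve_neck. Not a measurement: how far the stem stands out differs and is unknown, so the nut and tip really sit up to 7 mm higher or lower. The nut also climbs 1.1 mm per rad unscrewed, 5 mm in all.
- tip_about (a point): Nominal end of the blue canister's steel valve tip (a pin 6 mm across, flat end), on the axis 48 mm above valve_neck. Not a measurement: the real end is up to 7 mm higher or lower (together with the nut) and must be found by touch. It stands 10 mm above the tight nut, 5 mm above the unscrewed nut, and does not climb as the nut turns.
- nut (a joint): Turn of the blue canister's lock nut in rad: 0 = tight, grows anticlockwise seen from above, 4.7 = fully unscrewed, at its stop (captive, it does not come off). It starts anywhere from 0 to 0.8. It turns stiffly (0.04 N m) and stays where it is left. The tight nut blocks the tip: the tip can only go down as far as the nut has climbed.
- pin (a joint): How far the blue canister's valve tip is pressed down, in m: 0 = up (its spring returns it), 0.004 = fully down on a hard stop. The spring needs 4 N to start and 8 N when fully down. More than 16 N on the tip (its collider is pin_c0), even for a moment, bends it.
- red_center (a point): Centre of the RED canister, the same in shape and size as the blue one, with the same valve on top; this point is on its axis, 60 mm above the bench. Bolted down. Leave it alone.
- ink_jar_mid (a point): Centre of a loose black ink jar, 72 mm across, 95 mm tall.
- tape_roll_mid (a point): Centre of a loose yellow tape roll lying flat, 76 mm across, 45 mm tall.
- wood_block_mid (a point): Centre of a loose pale wooden block, 60 by 100 by 40 mm tall.
- ink_pot_mid (a point): Centre of a loose blue ink pot with a white cap, 60 mm across, 70 mm tall.
- squeegee_mid (a point): Centre of the wooden handle of a loose squeegee with a green blade, 240 mm long, 45 mm tall.
- spatula_mid (a point): A point on a loose spatula lying flat with a wooden handle, about its middle.
Mind the look-alikes: they are no part of the job. Of the things like the part that bears valve_neck, leave any that is pink; of the rest the larger one is meant.

How it is judged:
On the way, in this order (a step that is already met when the one before it is completed fails the run):
1. the blue canister's lock nut is unscrewed (at least 4.2 rad) with its tip not pressed (value of joint nut above 4.2 rad and value of joint pin below 0.001 m), for 0.2 s.
2. the tip, touched by the fingers, is held at least 3 mm down for 1.5 s (value of joint pin above 0.003 m and contact force between the fingers and pin_c0 above 1 N), for 1.5 s.
At the end, for the whole second after the job is handed in: The blue canister's lock nut is still unscrewed (joint nut above 4.1 rad) and its valve tip has sprung back up (within 0.8 mm), after having been held down at least 3 mm for 1.5 s (value of joint nut above 4.1 rad and value of joint pin below 0.0008 m); the robot touches nothing.
It fails at once if the valve tip is loaded with more than 16 N (contact force between the fingers and pin_c0 above 16 N).
It fails at once if the red canister is touched (contact force between any of the fingers, the arm and red_canister above 1 N).
It fails at once if a loose thing is shifted by more than 20 mm (distance of any of ink_jar_mid, tape_roll_mid, wood_block_mid, ink_pot_mid, squeegee_mid, spatula_mid from where it was at the start of the episode above 0.02 m).
It also fails if it takes over 70 s, if anything falls off the work surface, if the arm or the gripper's body presses on something with over 40 N, if the wrist force passes 120 N, or if a joint passes its speed limit or range.

## Robot

A 6-joint arm with a two-finger parallel gripper is mounted at the origin on the work surface. World frame = base frame: x ahead of the robot, y to its left, z up, the work surface at z = 0. Lengths are in m, angles in rad, forces in N, time in s.
With the tool pointing down it reaches from about 0.4 to 0.825 m from the base axis. Payload 7 kg.
Tool frame: the origin (TCP) lies between the finger pads; the fingertips stand 22 mm ahead of it and the grasp point (between the pads) lies 3 mm ahead of it; z points along the fingers, y is the direction in which the jaws open and shut (so a half turn about z gives the same grasp; the last joint's range is limited). The gripper opens to 88 mm and grips with 3 to 60 N. Pads are 19 mm wide; open, the fingers measure 130 mm over their backs; the gripper's body (78 mm by 193 mm) begins 47 mm behind the grasp point.
Start: joints at [-1.055, 0.359, 0.012, 0, -1.224, -0.288], TCP at [0.152, -0.658, 0.249] pointing down, gripper open.
Joint ranges: [-3.07, 3.07], [-1.43, 2.12], [-1.02, 1.25], [-3.03, 1.67], [-3.05, -0], [-3.03, 3.03]. Speed limits (rad/s): [2.39, 2.39, 3.01, 3.14, 3.14, 3.14].

## Interface

Orientations are given as [roll, pitch, yaw] about the fixed x, y, z axes, in that order (R = Rz(yaw) Ry(pitch) Rx(roll)).
In Python, from station import * gives the robot as it stands. The module is installed in compiled form; this text tells all that it offers.
- The arm moves only by the tool move_arm, never from a script. Its argument "rows" is a list of rows, each an object with "delta_rot": the turn, a rotation vector about the world's x, y, z in degrees, a list of three; "delta_pos": the shift along the world's x, y, z in cm, a list of three; "hand": the finger opening in cm, from 0 to 8.76. A call has exactly 10 rows; each row shifts and turns the commanded pose from where the row before left it; what a row does not reach is not made up. A row lasts 1/10 s, in which the tool goes at most 50 mm and 8.59 degrees, less where a joint would pass 70% of its speed; a pose out of reach is approached as far as the arm can. A call is refused whole if a number of a shift passes 5 or a number of a turn 8.59, either way. A call with a gripper value outside its range is refused whole. The fingers move at their own pace and stop on an object; "force" is the grip in N (left out, the last holds). Time passes only in rows, so rows that do not move let the fingers close, or fill a call up. It gives the time, the measured TCP pose, the force and the opening at its end, in the units of the state.
- get_state(): the state, without advancing time (a new reading comes with each control period).
- grab_frame(name): name is "side" or "top"; returns the picture (480x640x3 uint8, blue, green, red); there is no depth.
- camera_info(name): a dict with "camera_matrix" (3x3 intrinsics, pixels), "dist" ([k1, k2, p1, p2, k3] as OpenCV has them; the pictures are not rectified), "world_from_camera" (4x4, takes a point from camera to world coordinates). Camera axes: x right, y down, z forward; pixel columns grow to the right and rows downward; lengths in m; the calibration is good to about 2 mm. A picture is of the moment at which its call begins. camera_info takes no time and is no camera call.
- job_done(): hands the job in, once; it reports no verdict.
The state is a dict: "t": time; "q": joint angles; "qd": joint speeds; "joint_efforts": joint torques, N m; "eef_pos": TCP position; "ee_rot": TCP orientation; "force": force on the tool from outside, world axes, zero at the start; "moment": the same for the moment, N m; "width": finger opening in m.
Only numpy, scipy, OpenCV 4.12 (cv2) and the standard library are available. Lean on these libraries where they do the work, as an engineer would, in place of code of your own. Each camera call takes 0.05 s, during which the arm holds its last target.

## Working session

There is one attempt and no reset: what is moved stays moved. The work goes in short steps, Python scripts to look and compute and a tool call to move; the robot and the scene stay as the last step left them, time stands still between calls to the robot, and variables do not carry over. Pictures are saved under pics/ and viewed, and the job is handed in when it is done.

Besides the shell and the picture viewer there is one more tool, called after "Call:" as name([rows], argument=value, ...), one row to a line, values as JSON. move_arm: Moves the arm, as the interface text tells. Its arguments: {"type":"object","properties":{"rows":{"type":"array"},"force":{"type":"number"}},"required":["rows"]}

```bash
mkdir -p pics; ls; python3 - <<'E'
from station import *
import cv2
for n in ("side","top"):
    cv2.imwrite(f"pics/{n}0.png",grab_frame(n)); print(n,camera_info(n))
print(get_state())
E
```

```text
pics
side {'camera_matrix': array([[616.99256017,   0.        , 319.52544537],
       [  0.        , 616.99256017, 243.07652609],
       [  0.        ,   0.        ,   1.        ]]), 'dist': array([0.01226134, 0.        , 0.        , 0.        , 0.        ]), 'world_from_camera': array([[-0.75076373, -0.30645668,  0.58518212, -0.47152101],
       [-0.66021365,  0.37723898, -0.649468  ,  1.05419497],
       [-0.0217197 , -0.87394225, -0.48554424,  0.97175112],
       [ 0.        ,  0.        ,  0.        ,  1.        ]])}
top {'camera_matrix': array([[477.9890814 ,   0.        , 314.81036921],
       [  0.        , 477.9890814 , 243.80297305],
       [  0.        ,   0.        ,   1.        ]]), 'dist': array([-0.12803727,  0.        ,  0.        ,  0.        ,  0.        ]), 'world_from_camera': array([[ 0.01486109, -0.99691124,  0.07711768,  0.40919126],
       [-0.99988509, -0.01458583,  0.00413149, -0.09740591],
       [-0.00299391, -0.07717022, -0.99701344,  1.56731039],
       [ 0.        ,  0.        ,  0.        ,  1.        ]])}
{'t': 0.1, 'q': array([-1.05492291e+00,  3.59329193e-01,  1.11732573e-02, -3.64386882e-04,
       -1.22409069e+00, -2.88067332e-01]), 'qd': array([-9.93541947e-04, -6.47467745e-04,  1.66014116e-03,  2.12978483e-03,
       -2.68849078e-04,  1.71199820e-05]), 'joint_efforts': array([-1.80111580e-03, -5.84161270e+01,  2.93752635e+01,  7.01556846e+00,
        1.02214603e-02, -5.90056379e-05]), 'eef_pos': array([ 0.15232759, -0.657177  ,  0.24770719]), 'ee_rot': array([ 3.14010478e+00, -8.36239966e-05, -2.91391058e+00]), 'force': array([-0.44653794, -0.31740008, -0.27042926]), 'moment': array([ 0.02931586, -0.00620181, -0.00148517]), 'width': 0.08747620551505425}
```

View pics/side0.png

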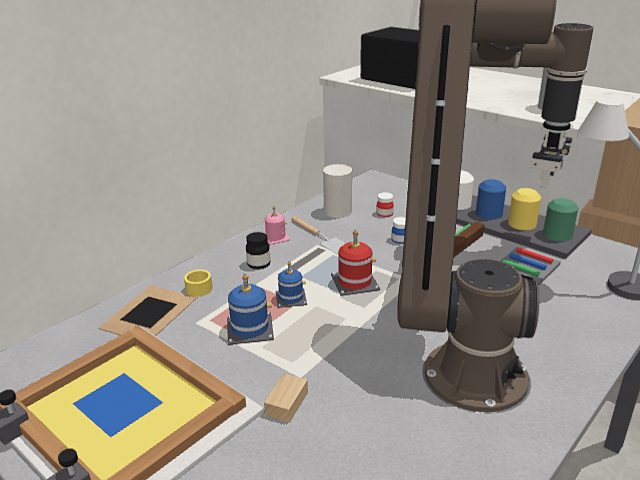

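View pics/top0.png

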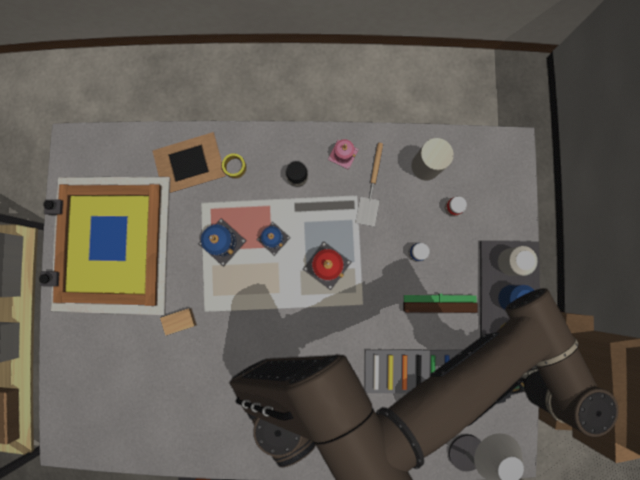

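The large blue canister is at about (217,239) in the top view. In the side view it is at about (248,310), with its tip near (245,277). A smaller blue look-alike is next to it and the red canister is further right. I'll zoom in next.

```bash
python3 - <<'E'
import cv2
s=cv2.imread("pics/side0.png");t=cv2.imread("pics/top0.png")
a=cv2.resize(s[265:345,210:310],None,fx=7.5,fy=7.5,interpolation=cv2.INTER_NEAREST)
b=cv2.resize(t[205:275,185:265],None,fx=8,fy=8,interpolation=cv2.INTER_NEAREST)
cv2.imwrite("pics/s0z.png",a);cv2.imwrite("pics/t0z.png",b)
E
```

```text
(no output)
```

View pics/s0z.png

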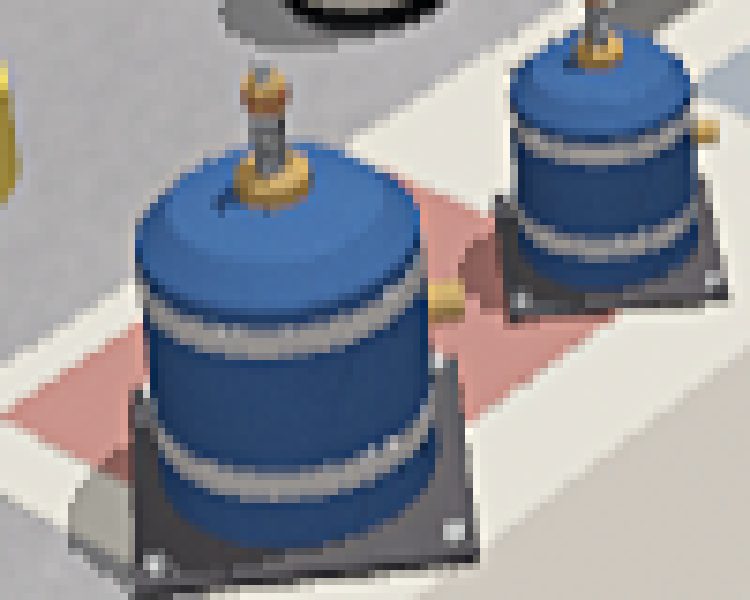

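View pics/t0z.png

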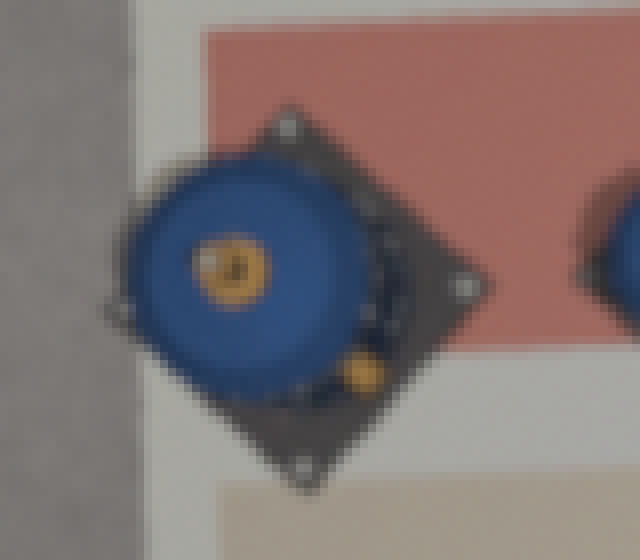

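```bash
cat > h.py <<'E'
import numpy as np,cv2
from station import *
def ray(n,u,v):
    c=camera_info(n);p=cv2.undistortPoints(np.array([[[u,v]]],float),c["camera_matrix"],c["dist"])[0,0]
    T=c["world_from_camera"];return T[:3,3],T[:3,:3]@np.array([p[0],p[1],1])
def onz(n,u,v,z):
    o,d=ray(n,u,v);return o+d*(z-o[2])/d[2]
def tri(a,b):
    (o1,d1),(o2,d2)=a,b
    d1=d1/np.linalg.norm(d1);d2=d2/np.linalg.norm(d2)
    s=np.linalg.lstsq(np.c_[d1,-d2],o2-o1,rcond=None)[0]
    p,q=o1+s[0]*d1,o2+s[1]*d2;return (p+q)/2,np.linalg.norm(p-q)
def proj(n,P):
    c=camera_info(n);T=np.linalg.inv(c["world_from_camera"])
    return cv2.projectPoints(np.array(P,float).reshape(-1,1,3),cv2.Rodrigues(T[:3,:3])[0],T[:3,3],c["camera_matrix"],c["dist"])[0][:,0]
E
python3 - <<'E'
from h import *
t=cv2.imread("pics/top0.png");s=cv2.imread("pics/side0.png")
def brass(im,r):
    x0,y0,x1,y1=r
    h=cv2.cvtColor(im[y0:y1,x0:x1],cv2.COLOR_BGR2HSV)
    m=cv2.inRange(h,(8,80,60),(32,255,255))
    n,l,st,c=cv2.connectedComponentsWithStats(m)
    for i in range(1,n): print(c[i]+[x0,y0],st[i]+[x0,y0,0,0,0])
print("top");brass(t,(203,225,228,250));print("side");brass(s,(235,270,256,295))
# blue body in top
h=cv2.cvtColor(t[205:275,195:240],cv2.COLOR_BGR2HSV);
print("neck top",onz("top",213.7,238.3,.13))
print("neck side",onz("side",(273.5)/7.5-.5+210,(174.5)/7.5-.5+265,.13))
# bolts
for u,v in((289,127),(465,287),(302,468)):
    print("bolt",onz("top",(u+.5)/8+184.5,(v+.5)/8+204.5,.008))
for u,v in((153,562),(454,530)):
    print("bolt side",onz("side",(u+.5)/7.5+209.5,(v+.5)/7.5+264.5,.008))
E
```

```text
top
[214.04444444 238.55555556] [210 235   8   8  45]
side
[244.83333333 277.16666667] [242 275   6   5  24]
[245.85106383 288.87234043] [241 285  10   8  47]
neck top [0.53263895 0.21597172 0.13      ]
neck side [0.53393527 0.21673476 0.13      ]
bolt [0.60267553 0.221162   0.008     ]
bolt [0.53742307 0.14611504 0.008     ]
bolt [0.46200491 0.21149949 0.008     ]
bolt side [0.53479566 0.28373992 0.008     ]
bolt side [0.46908886 0.20657571 0.008     ]
```

```bash
python3 - <<'E'
from h import *
A=np.array([.533,.2163])
for z in (.13,.156,.163,.168,.170,.178,.185): print(z,proj("side",[[*A,z]]),proj("top",[[*A,z]]))
s=cv2.imread("pics/side0.png")
hs=cv2.cvtColor(s,cv2.COLOR_BGR2HSV)
for v in range(270,292): print(v,[tuple(map(int,hs[v,u])) for u in range(242,249)])
E
```

```text
0.13 [[246.35036537 287.82339087]] [[213.59707176 238.18014227]]
0.156 [[245.51917569 279.01565049]] [[211.74371954 237.40635234]]
0.163 [[245.29298289 276.6195027 ]] [[211.23333792 237.19323286]]
0.168 [[245.13078232 274.90143755]] [[210.86574046 237.03972732]]
0.17 [[245.06575339 274.21268054]] [[210.71798549 236.97802416]]
0.178 [[244.80478362 271.44886072]] [[210.12283169 236.72947381]]
0.185 [[244.57530762 269.01891404]] [[209.59658206 236.50968431]]
270 [(165, 3, 149), (0, 2, 154), (0, 2, 113), (150, 2, 115), (0, 2, 115), (150, 2, 115), (150, 2, 114)]
271 [(165, 3, 184), (150, 3, 187), (150, 2, 160), (150, 2, 157), (165, 3, 152), (0, 2, 152), (150, 2, 150)]
272 [(165, 3, 180), (150, 1, 173), (150, 1, 194), (120, 3, 190), (150, 4, 187), (150, 1, 184), (150, 1, 183)]
273 [(130, 4, 181), (130, 5, 155), (100, 5, 163), (102, 8, 161), (11, 12, 177), (120, 7, 186), (150, 1, 181)]
274 [(13, 10, 185), (15, 52, 162), (106, 22, 127), (109, 22, 129), (18, 77, 178), (14, 33, 194), (114, 7, 185)]
275 [(16, 59, 198), (19, 150, 163), (108, 20, 128), (17, 28, 148), (20, 115, 193), (20, 119, 203
[... 1111 characters left out ...]
4, 154)]
286 [(19, 62, 152), (20, 144, 215), (109, 32, 88), (114, 11, 113), (108, 12, 109), (111, 44, 93), (19, 128, 159)]
287 [(19, 158, 150), (19, 147, 146), (6, 14, 89), (107, 28, 128), (109, 36, 114), (18, 43, 132), (19, 122, 199)]
288 [(18, 146, 150), (19, 136, 144), (18, 108, 123), (11, 30, 120), (17, 92, 167), (19, 96, 197), (20, 117, 218)]
289 [(18, 147, 139), (19, 129, 154), (20, 125, 178), (20, 130, 173), (20, 119, 212), (20, 118, 209), (20, 118, 201)]
290 [(19, 157, 125), (19, 132, 155), (20, 122, 188), (20, 123, 186), (19, 124, 173), (19, 125, 171), (19, 134, 154)]
291 [(18, 121, 114), (19, 157, 135), (18, 151, 132), (19, 145, 134), (19, 146, 136), (19, 151, 135), (19, 162, 137)]
```

Call:
move_arm([
  {"delta_pos":[0,0,3.5],"delta_rot":[0,0,0],"hand":8.7},
  {"delta_pos":[0,0,3.5],"delta_rot":[0,0,0],"hand":8.7},
  {"delta_pos":[1,1,3],"delta_rot":[0,0,-3],"hand":8.7},
  {"delta_pos":[4,3,0],"delta_rot":[0,0,-3],"hand":8.7},
  {"delta_pos":[4,3,0],"delta_rot":[0,0,-3],"hand":8.7},
  {"delta_pos":[4,3,0],"delta_rot":[0,0,-3],"hand":8.7},
  {"delta_pos":[4,3,0],"delta_rot":[0,0,-3],"hand":8.7},
  {"delta_pos":[4,3,0],"delta_rot":[0,0,-3],"hand":8.7},
  {"delta_pos":[4,3,0],"delta_rot":[0,0,-3],"hand":8.7},
  {"delta_pos":[4,3,0],"delta_rot":[0,0,-3],"hand":8.7},
])

```text
t: 1.1
eef_pos: [0.4437, -0.4359, 0.3484]
ee_rot: [3.141, -0.0, 2.948]
force: [0.1, -0.6, 0.1]
width: 0.0869
```

```bash
python3 -c "
from station import *
s=get_state();print(s)"
```

```text
{'t': 1.1, 'q': array([-4.63160603e-01,  2.26712661e-01,  5.21233770e-02, -2.02101618e-04,
       -1.39648078e+00, -1.30078696e+00]), 'qd': array([ 0.76986402,  0.10219927,  0.12867264,  0.00327646, -0.02707463,
       -1.28625294]), 'joint_efforts': array([ -4.38968986, -51.65879846,  29.56137836,   7.1050027 ,
        -0.16302556,   2.10012048]), 'eef_pos': array([ 0.44367696, -0.43587598,  0.34839722]), 'ee_rot': array([ 3.14132782e+00, -2.10736941e-04,  2.94840636e+00]), 'force': array([ 0.14499395, -0.60373888,  0.06904343]), 'moment': array([-0.2044405 , -0.13463939, -0.00765098]), 'width': 0.08691833799258583}
```

Call:
move_arm([
  {"delta_pos":[1.3,4,0],"delta_rot":[0,0,-2],"hand":8.7},
  {"delta_pos":[1.3,4,0],"delta_rot":[0,0,-2],"hand":8.7},
  {"delta_pos":[1.3,4,0],"delta_rot":[0,0,-2],"hand":8.7},
  {"delta_pos":[1.3,4,0],"delta_rot":[0,0,-2],"hand":8.7},
  {"delta_pos":[1.3,4,0],"delta_rot":[0,0,-2],"hand":8.7},
  {"delta_pos":[1.3,4,0],"delta_rot":[0,0,-2],"hand":8.7},
  {"delta_pos":[1,4,0],"delta_rot":[0,0,-2],"hand":8.7},
  {"delta_pos":[0,4,0],"delta_rot":[0,0,-2],"hand":8.7},
  {"delta_pos":[0,4,0],"delta_rot":[0,0,-2],"hand":8.7},
  {"delta_pos":[0,4,0],"delta_rot":[0,0,-2],"hand":8.7},
])

```text
t: 2.1
eef_pos: [0.53, -0.0359, 0.3483]
ee_rot: [-3.141, -0.0, 2.6]
force: [1.4, 0.1, 0.3]
width: 0.087
```

Call:
move_arm([
  {"delta_pos":[0,4,0],"delta_rot":[0,0,0],"hand":8.7},
  {"delta_pos":[0,4,0],"delta_rot":[0,0,0],"hand":8.7},
  {"delta_pos":[0,4,0],"delta_rot":[0,0,0],"hand":8.7},
  {"delta_pos":[0,4,0],"delta_rot":[0,0,0],"hand":8.7},
  {"delta_pos":[0,4,0],"delta_rot":[0,0,0],"hand":8.7},
  {"delta_pos":[0,3,0],"delta_rot":[0,0,0],"hand":8.7},
  {"delta_pos":[0,1,0],"delta_rot":[0,0,0],"hand":8.7},
  {"delta_pos":[0,0,0],"delta_rot":[0,0,0],"hand":8.7},
  {"delta_pos":[0,0,0],"delta_rot":[0,0,0],"hand":8.7},
  {"delta_pos":[0,0,0],"delta_rot":[0,0,0],"hand":8.7},
])

```text
t: 3.1
eef_pos: [0.5304, 0.2015, 0.3486]
ee_rot: [-3.142, 0.0, 2.601]
force: [0.3, -0.7, -0.4]
width: 0.0872
```

```bash
python3 - <<'E'
from h import *
s=get_state();print(s['q'],s['eef_pos'],s['ee_rot'],s['force'],s['moment'])
a=grab_frame("side");cv2.imwrite("pics/side1.png",a)
x,y=proj("side",[[.533,.2163,.2]])[0].astype(int)
cv2.imwrite("pics/side1z.png",cv2.resize(a[y-75:y+75,x-90:x+90],None,fx=4,fy=4))
E
```

```text
[ 7.07875637e-01  1.32205517e-01 -6.42311216e-02  5.56637977e-05
 -1.37441104e+00 -2.81970568e+00] [0.53040707 0.20146568 0.34863618] [-3.14152667e+00  3.55435527e-05  2.60056981e+00] [ 0.31005908 -0.71024957 -0.44512897] [-0.11993342 -0.01997404 -0.02663434]
```

View pics/side1z.png

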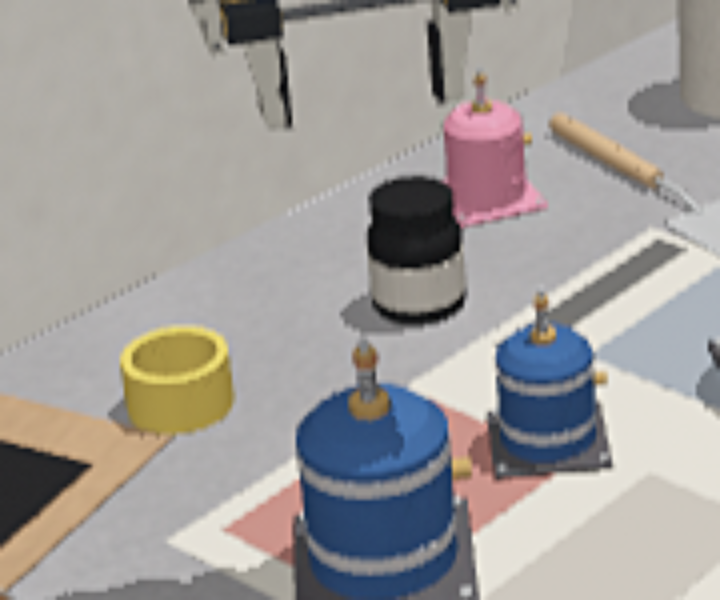

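Call:
move_arm([
  {"delta_pos":[0.25,1.5,-1.5],"delta_rot":[0,0,0],"hand":8.7},
  {"delta_pos":[0,0,-3],"delta_rot":[0,0,0],"hand":8.7},
  {"delta_pos":[0,0,-3],"delta_rot":[0,0,0],"hand":8.7},
  {"delta_pos":[0,0,-3],"delta_rot":[0,0,0],"hand":8.7},
  {"delta_pos":[0,0,-2.5],"delta_rot":[0,0,0],"hand":8.7},
  {"delta_pos":[0,0,-1.5],"delta_rot":[0,0,0],"hand":8.7},
  {"delta_pos":[0,0,0],"delta_rot":[0,0,0],"hand":8.7},
  {"delta_pos":[0,0,0],"delta_rot":[0,0,0],"hand":8.7},
  {"delta_pos":[0,0,0],"delta_rot":[0,0,0],"hand":8.7},
  {"delta_pos":[0,0,0],"delta_rot":[0,0,0],"hand":8.7},
])

```text
t: 4.15
eef_pos: [0.5334, 0.2178, 0.2046]
ee_rot: [3.14, 0.001, 2.601]
force: [-0.1, -0.2, -0.0]
width: 0.0868
```

```bash
python3 - <<'E'
from h import *
s=get_state();print(s['q'],s['eef_pos'],s['ee_rot'],s['force'],s['moment'])
e=s['eef_pos'];yw=s['ee_rot'][2];j=np.array([np.sin(yw),-np.cos(yw),0])
a=grab_frame("side");cv2.imwrite("pics/side2.png",a)
x0,y0=195,190
z=cv2.resize(a[y0:y0+110,x0:x0+130],None,fx=6,fy=6,interpolation=cv2.INTER_NEAREST)
for P in (e+j*s['width']/2-[0,0,.022],e-j*s['width']/2-[0,0,.022]):
    p=proj("side",[P])[0];print(p)
    cv2.drawMarker(z,(int((p[0]+.5-x0)*6),int((p[1]+.5-y0)*6)),(255,0,255),0,12)
cv2.imwrite("pics/side2z.png",z)
E
```

```text
[ 7.27085462e-01  2.29205623e-01 -2.75099899e-01  1.50997609e-04
 -1.06456862e+00 -2.83820053e+00] [0.53340547 0.21777764 0.20464018] [3.13979776e+00 7.00431456e-04 2.60134637e+00] [-0.09404295 -0.18406884 -0.03477065] [-0.03026946 -0.04746754 -0.04843366]
[226.55541325 273.18745109]
[261.37494462 266.91700047]
```

View pics/side2z.png

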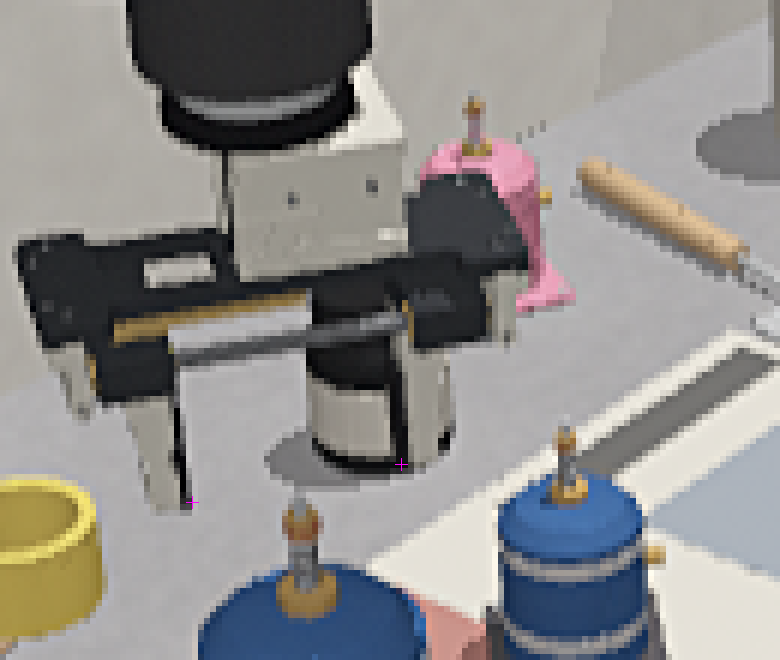

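Call:
move_arm([
  {"delta_pos":[0,-0.1,-1],"delta_rot":[0,0,0],"hand":8.7},
  {"delta_pos":[0,0,-1],"delta_rot":[0,0,0],"hand":8.7},
  {"delta_pos":[0,0,-1],"delta_rot":[0,0,0],"hand":8.7},
  {"delta_pos":[0,0,-0.8],"delta_rot":[0,0,0],"hand":8.7},
  {"delta_pos":[0,0,-0.5],"delta_rot":[0,0,0],"hand":6},
  {"delta_pos":[0,0,0],"delta_rot":[0,0,0],"hand":5},
  {"delta_pos":[0,0,0],"delta_rot":[0,0,0],"hand":4},
  {"delta_pos":[0,0,0],"delta_rot":[0,0,0],"hand":3},
  {"delta_pos":[0,0,0],"delta_rot":[0,0,0],"hand":2.5},
  {"delta_pos":[0,0,0],"delta_rot":[0,0,0],"hand":2.2},
], force=5)

```text
t: 5.2
eef_pos: [0.5331, 0.2165, 0.1609]
ee_rot: [3.141, 0.0, 2.601]
force: [-0.5, -0.2, -0.6]
width: 0.0448
```

```bash
python3 - <<'E'
from h import *
s=get_state();print(s['q'],s['eef_pos'],s['ee_rot'],s['force'],s['moment'],s['width'])
a=grab_frame("side");cv2.imwrite("pics/side3.png",a)
x0,y0=195,210
z=cv2.resize(a[y0:y0+100,x0:x0+110],None,fx=6,fy=6,interpolation=cv2.INTER_NEAREST)
cv2.imwrite("pics/side3z.png",z)
E
```

```text
[ 7.25756233e-01  2.68611358e-01 -3.31715724e-01  8.99446401e-05
 -9.69816197e-01 -2.83672416e+00] [0.53306123 0.2165341  0.16090677] [3.14099200e+00 2.66818720e-04 2.60147181e+00] [-0.50246607 -0.2215354  -0.55150442] [-0.02888108 -0.0488525  -0.03330715] 0.044801555290518685
```

View pics/side3z.png

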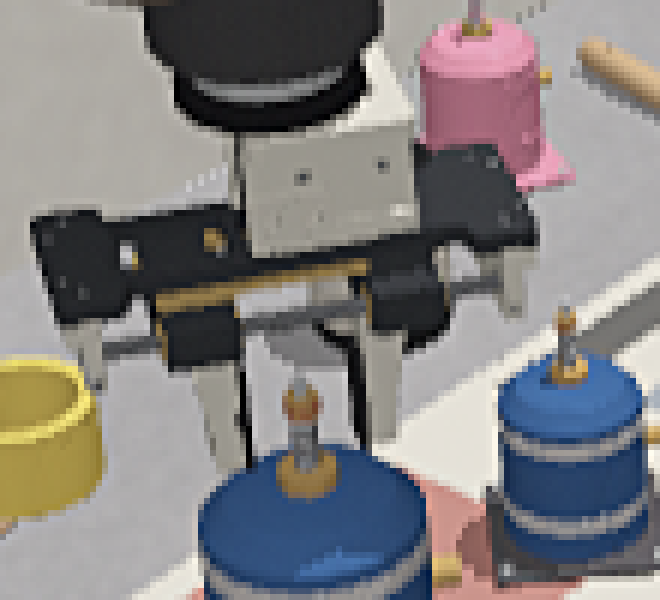

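```bash
python3 - <<'E'
from h import *
s=get_state()
e=s['eef_pos'];yw=s['ee_rot'][2];j=np.array([np.sin(yw),-np.cos(yw),0]);k=np.array([np.cos(yw),np.sin(yw),0])
a=cv2.imread("pics/side3.png")
x0,y0=215,245
f=10
z=cv2.resize(a[y0:y0+60,x0:x0+75],None,fx=f,fy=f,interpolation=cv2.INTER_NEAREST)
for sg in (1,-1):
  for kk in (-.0095,0.0095):
    for h,c in((-.022,(255,0,255)),(.02,(0,255,0))):
      p=proj("side",[e+sg*j*s['width']/2+kk*k+[0,0,h]])[0];print(sg,kk,h,p)
      cv2.drawMarker(z,(int((p[0]+.5-x0)*f),int((p[1]+.5-y0)*f)),c,0,12)
cv2.imwrite("pics/side3y.png",z)
E
```

```text
1 -0.0095 -0.022 [237.22280619 284.42037616]
1 -0.0095 0.02 [235.74887044 270.05802184]
1 0.0095 -0.022 [238.7076546 288.3685102]
1 0.0095 0.02 [237.23856439 273.90769221]
-1 -0.0095 -0.022 [253.16435171 281.45926344]
-1 -0.0095 0.02 [251.91268268 267.15628895]
-1 0.0095 -0.022 [254.80409327 285.3496896 ]
-1 0.0095 0.02 [253.56158912 270.94878775]
```

View pics/side3y.png

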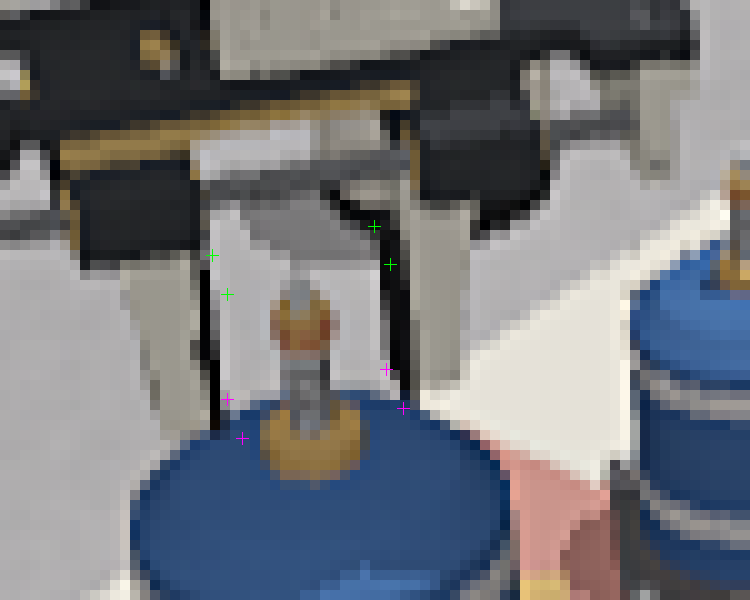

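Call:
move_arm([
  {"delta_pos":[0,0,0],"delta_rot":[0,0,0],"hand":2},
  {"delta_pos":[0,0,0],"delta_rot":[0,0,0],"hand":2},
  {"delta_pos":[0,0,0],"delta_rot":[0,0,0],"hand":2},
  {"delta_pos":[0,0,0],"delta_rot":[0,0,0],"hand":2},
  {"delta_pos":[0,0,0],"delta_rot":[0,0,0],"hand":1.2},
  {"delta_pos":[0,0,0],"delta_rot":[0,0,0],"hand":1.2},
  {"delta_pos":[0,0,0],"delta_rot":[0,0,0],"hand":1.2},
  {"delta_pos":[0,0,0],"delta_rot":[0,0,0],"hand":1.2},
  {"delta_pos":[0,0,0],"delta_rot":[0,0,0],"hand":1.2},
  {"delta_pos":[0,0,0],"delta_rot":[0,0,0],"hand":1.2},
], force=3)

```text
t: 6.25
eef_pos: [0.5326, 0.2161, 0.1604]
ee_rot: [-3.141, -0.0, 2.601]
force: [-0.8, -2.7, 1.2]
width: 0.0136
```

```bash
python3 - <<'E'
from h import *
s=get_state();print(s['q'],s['eef_pos'],s['ee_rot'],s['force'],s['moment'],s['width'])
yw=s['ee_rot'][2];j=np.array([np.sin(yw),-np.cos(yw),0]);k=np.array([np.cos(yw),np.sin(yw),0]);print('Fj',s['force']@j,'Fk',s['force']@k,j)
a=grab_frame("side");cv2.imwrite("pics/side4.png",a)
x0,y0=215,235
z=cv2.resize(a[y0:y0+60,x0:x0+75],None,fx=10,fy=10,interpolation=cv2.INTER_NEAREST)
cv2.imwrite("pics/side4z.png",z)
E
```

```text
[ 7.25647751e-01  2.69004351e-01 -3.32353884e-01  6.81970957e-05
 -9.70310613e-01 -2.83669935e+00] [0.53264074 0.21609095 0.16044627] [-3.14074349e+00 -2.08283926e-04  2.60137585e+00] [-0.84787952 -2.7275984   1.20793275] [-1.22965904  0.56554774 -0.0251534 ] 0.013567052571100486
Fj -2.775263771926462 Fk -0.6757245827849857 [0.51432193 0.8575972  0.        ]
```

View pics/side4z.png

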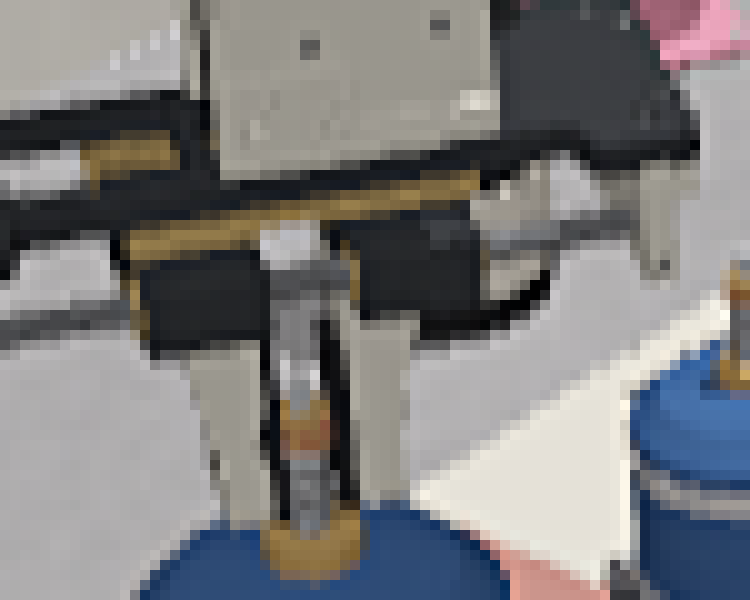

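Call:
move_arm([
  {"delta_pos":[-0.04,-0.07,0],"delta_rot":[0,0,0],"hand":1.2},
  {"delta_pos":[0,0,0],"delta_rot":[0,0,0],"hand":1.2},
  {"delta_pos":[0,0,0],"delta_rot":[0,0,0],"hand":1},
  {"delta_pos":[0,0,0],"delta_rot":[0,0,0],"hand":0.5},
  {"delta_pos":[0,0,0],"delta_rot":[0,0,0],"hand":0.5},
  {"delta_pos":[0,0,0],"delta_rot":[0,0,0],"hand":0.5},
  {"delta_pos":[0,0,0],"delta_rot":[0,0,0],"hand":0.5},
  {"delta_pos":[0,0,0],"delta_rot":[0,0,0],"hand":0.5},
  {"delta_pos":[0,0,0],"delta_rot":[0,0,0],"hand":0.5},
  {"delta_pos":[0,0,0],"delta_rot":[0,0,0],"hand":0.5},
], force=20)

```text
t: 7.3
eef_pos: [0.5326, 0.2159, 0.1606]
ee_rot: [3.141, 0.0, 2.601]
force: [-0.1, 0.0, -1.4]
width: 0.0133
```

```bash
cat > st.py <<'E'
from h import *
s=get_state();yw=s['ee_rot'][2];j=np.array([np.sin(yw),-np.cos(yw),0]);k=np.array([np.cos(yw),np.sin(yw),0])
np.set_printoptions(precision=4,suppress=True)
print('t',s['t'],'q6',s['q'][5],'pos',s['eef_pos'],'yaw',yw,'F',s['force'],'M',s['moment'],'w',s['width'],'Fj',s['force']@j,'Fk',s['force']@k,'j',j[:2],'k',k[:2])
E
python3 st.py
```

```text
t 7.3 q6 -2.8362667526794136 pos [0.5326 0.2159 0.1606] yaw 2.601441873381686 F [-0.1356  0.0488 -1.4247] M [ 0.1037  0.0634 -0.0133] w 0.013270021399367882 Fj -0.027889469538267864 Fk 0.14141748846343088 j [0.5143 0.8576] k [-0.8576  0.5143]
```

Call:
move_arm([
  {"delta_pos":[0,0,0.01],"delta_rot":[0,0,4],"hand":0.5},
  {"delta_pos":[0,0,0.01],"delta_rot":[0,0,5],"hand":0.5},
  {"delta_pos":[0,0,0.01],"delta_rot":[0,0,5],"hand":0.5},
  {"delta_pos":[0,0,0.01],"delta_rot":[0,0,5],"hand":0.5},
  {"delta_pos":[0,0,0.01],"delta_rot":[0,0,5],"hand":0.5},
  {"delta_pos":[0,0,0.01],"delta_rot":[0,0,5],"hand":0.5},
  {"delta_pos":[0,0,0.01],"delta_rot":[0,0,5],"hand":0.5},
  {"delta_pos":[0,0,0.01],"delta_rot":[0,0,5],"hand":0.5},
  {"delta_pos":[0,0,0],"delta_rot":[0,0,0],"hand":0.5},
  {"delta_pos":[0,0,0],"delta_rot":[0,0,0],"hand":0.5},
])

```text
t: 8.3
eef_pos: [0.5324, 0.2153, 0.1613]
ee_rot: [-3.141, -0.0, -3.004]
force: [-0.0, -3.8, 0.5]
width: 0.0127
```

```bash
python3 st.py
```

```text
t 8.3 q6 -2.158077613340756 pos [0.5324 0.2153 0.1613] yaw -3.0036777350312054 F [-0.0123 -3.7832  0.4632] M [-1.1846 -0.0058  0.0399] w 0.012704976886602538 Fj -3.745635837677497 Fk 0.5322831357149868 j [-0.1375  0.9905] k [-0.9905 -0.1375]
```

Call:
move_arm([
  {"delta_pos":[0.01,-0.08,0.01],"delta_rot":[0,0,0],"hand":0.5},
  {"delta_pos":[0,0,0.01],"delta_rot":[0,0,5],"hand":0.5},
  {"delta_pos":[0,0,0.01],"delta_rot":[0,0,5],"hand":0.5},
  {"delta_pos":[0,0,0.01],"delta_rot":[0,0,5],"hand":0.5},
  {"delta_pos":[0,0,0.01],"delta_rot":[0,0,5],"hand":0.5},
  {"delta_pos":[0,0,0.01],"delta_rot":[0,0,5],"hand":0.5},
  {"delta_pos":[0,0,0.01],"delta_rot":[0,0,5],"hand":0.5},
  {"delta_pos":[0,0,0.01],"delta_rot":[0,0,5],"hand":0.5},
  {"delta_pos":[0,0,0],"delta_rot":[0,0,0],"hand":0.5},
  {"delta_pos":[0,0,0],"delta_rot":[0,0,0],"hand":0.5},
])

```text
t: 9.3
eef_pos: [0.5327, 0.2147, 0.1621]
ee_rot: [-3.141, -0.0, -2.394]
force: [1.1, -4.1, -2.0]
width: 0.013
```

```bash
python3 st.py
```

```text
t 9.3 q6 -1.546694762773338 pos [0.5327 0.2147 0.1621] yaw -2.3935326540035384 F [ 1.0807 -4.1161 -2.0357] M [-1.3881 -0.5332 -0.0043] w 0.012987306846138469 Fj -3.7522853139621803 Fk 2.007697992033607 j [-0.6802  0.733 ] k [-0.733  -0.6802]
```

Call:
move_arm([
  {"delta_pos":[0.06,-0.06,0],"delta_rot":[0,0,0],"hand":0.5},
  {"delta_pos":[0,0,0],"delta_rot":[0,0,5],"hand":0.5},
  {"delta_pos":[0,0,0.01],"delta_rot":[0,0,5],"hand":0.5},
  {"delta_pos":[0,0,0.01],"delta_rot":[0,0,5],"hand":0.5},
  {"delta_pos":[0,0,0.01],"delta_rot":[0,0,5],"hand":0.5},
  {"delta_pos":[0,0,0.01],"delta_rot":[0,0,5],"hand":0.5},
  {"delta_pos":[0,0,0.01],"delta_rot":[0,0,5],"hand":0.5},
  {"delta_pos":[0,0,0.01],"delta_rot":[0,0,5],"hand":0.5},
  {"delta_pos":[0,0,0],"delta_rot":[0,0,0],"hand":0.5},
  {"delta_pos":[0,0,0],"delta_rot":[0,0,0],"hand":0.5},
])

```text
t: 10.3
eef_pos: [0.5333, 0.2143, 0.1627]
ee_rot: [-3.142, -0.0, -1.783]
force: [1.2, -3.0, -2.0]
width: 0.0126
```

```bash
python3 st.py
```

```text
t 10.3 q6 -0.9343854449940404 pos [0.5333 0.2143 0.1627] yaw -1.782715189051474 F [ 1.1868 -3.0067 -1.9538] M [-1.0426 -0.4292  0.045 ] w 0.012633449338660832 Fj -1.7926423072553612 Fk 2.689859179992781 j [-0.9776  0.2103] k [-0.2103 -0.9776]
```

Call:
move_arm([
  {"delta_pos":[0.03,-0.06,0],"delta_rot":[0,0,0],"hand":0.5},
  {"delta_pos":[0,0,0],"delta_rot":[0,0,5],"hand":0.5},
  {"delta_pos":[0,0,0.01],"delta_rot":[0,0,5],"hand":0.5},
  {"delta_pos":[0,0,0.01],"delta_rot":[0,0,5],"hand":0.5},
  {"delta_pos":[0,0,0.01],"delta_rot":[0,0,5],"hand":0.5},
  {"delta_pos":[0,0,0.01],"delta_rot":[0,0,5],"hand":0.5},
  {"delta_pos":[0,0,0.01],"delta_rot":[0,0,5],"hand":0.5},
  {"delta_pos":[0,0,0.01],"delta_rot":[0,0,5],"hand":0.5},
  {"delta_pos":[0,0,0],"delta_rot":[0,0,0],"hand":0.5},
  {"delta_pos":[0,0,0],"delta_rot":[0,0,0],"hand":0.5},
])

```text
t: 11.3
eef_pos: [0.5339, 0.2143, 0.1635]
ee_rot: [-3.14, 0.0, -1.172]
force: [2.2, -0.3, -3.6]
width: 0.0129
```

```bash
python3 st.py
```

```text
t 11.3 q6 -0.3223982940428392 pos [0.5339 0.2143 0.1635] yaw -1.1717256000088092 F [ 2.2314 -0.2592 -3.643 ] M [-0.083  -0.9168  0.0296] w 0.012938539284048638 Fj -1.9554093334339198 Fk 1.1058503117939773 j [-0.9214 -0.3886] k [ 0.3886 -0.9214]
```

Call:
move_arm([
  {"delta_pos":[0.05,0,0],"delta_rot":[0,0,0],"hand":0.5},
  {"delta_pos":[0,0,0],"delta_rot":[0,0,5],"hand":0.5},
  {"delta_pos":[0,0,0],"delta_rot":[0,0,5],"hand":0.5},
  {"delta_pos":[0,0,0.01],"delta_rot":[0,0,5],"hand":0.5},
  {"delta_pos":[0,0,0.01],"delta_rot":[0,0,5],"hand":0.5},
  {"delta_pos":[0,0,0.01],"delta_rot":[0,0,5],"hand":0.5},
  {"delta_pos":[0,0,0.01],"delta_rot":[0,0,5],"hand":0.5},
  {"delta_pos":[0,0,0.01],"delta_rot":[0,0,5],"hand":0.5},
  {"delta_pos":[0,0,0],"delta_rot":[0,0,0],"hand":0.5},
  {"delta_pos":[0,0,0],"delta_rot":[0,0,0],"hand":0.5},
])

```text
t: 12.3
eef_pos: [0.5345, 0.2146, 0.1641]
ee_rot: [-3.14, -0.0, -0.561]
force: [2.7, 3.0, -3.2]
width: 0.0131
```

```bash
python3 st.py
```

```text
t 12.3 q6 0.28908627807449583 pos [0.5345 0.2146 0.1641] yaw -0.5607525523989874 F [ 2.7101  3.0127 -3.1721] M [ 1.2328 -0.8871  0.008 ] w 0.01311326188955773 Fj -3.9926427738830816 Fk 0.6928402486865819 j [-0.5318 -0.8469] k [ 0.8469 -0.5318]
```

Call:
move_arm([
  {"delta_pos":[0.05,0.07,0],"delta_rot":[0,0,0],"hand":0.5},
  {"delta_pos":[0,0,0],"delta_rot":[0,0,5],"hand":0.5},
  {"delta_pos":[0,0,0],"delta_rot":[0,0,5],"hand":0.5},
  {"delta_pos":[0,0,0.01],"delta_rot":[0,0,5],"hand":0.5},
  {"delta_pos":[0,0,0.01],"delta_rot":[0,0,5],"hand":0.5},
  {"delta_pos":[0,0,0.01],"delta_rot":[0,0,5],"hand":0.5},
  {"delta_pos":[0,0,0.01],"delta_rot":[0,0,5],"hand":0.5},
  {"delta_pos":[0,0,0.01],"delta_rot":[0,0,5],"hand":0.5},
  {"delta_pos":[0,0,0],"delta_rot":[0,0,0],"hand":0.5},
  {"delta_pos":[0,0,0],"delta_rot":[0,0,0],"hand":0.5},
])

```text
t: 13.3
eef_pos: [0.5347, 0.2152, 0.1647]
ee_rot: [-3.14, -0.001, 0.05]
force: [1.6, 5.2, -1.1]
width: 0.0128
```

```bash
python3 st.py
```

```text
t 13.3 q6 0.8991178847581462 pos [0.5347 0.2152 0.1647] yaw 0.04966907986201807 F [ 1.569   5.2277 -1.0897] M [ 1.8211 -0.1333  0.0062] w 0.012752550352741539 Fj -5.143352490076769 Fk 1.8266170687902332 j [ 0.0496 -0.9988] k [0.9988 0.0496]
```

Call:
move_arm([
  {"delta_pos":[0.03,0.12,0],"delta_rot":[0,0,0],"hand":0.5},
  {"delta_pos":[0,0,0],"delta_rot":[0,0,4],"hand":0.5},
  {"delta_pos":[0,0,0.01],"delta_rot":[0,0,4],"hand":0.5},
  {"delta_pos":[0,0,0.01],"delta_rot":[0,0,4],"hand":0.5},
  {"delta_pos":[0,0,0.01],"delta_rot":[0,0,4],"hand":0.5},
  {"delta_pos":[0,0,0.01],"delta_rot":[0,0,4],"hand":0.5},
  {"delta_pos":[0,0,0.01],"delta_rot":[0,0,4],"hand":0.5},
  {"delta_pos":[0,0,0],"delta_rot":[0,0,0],"hand":0.5},
  {"delta_pos":[0,0,0],"delta_rot":[0,0,0],"hand":0.5},
  {"delta_pos":[0,0,0],"delta_rot":[0,0,0],"hand":0.5},
])

```text
t: 14.3
eef_pos: [0.5347, 0.2157, 0.165]
ee_rot: [-3.142, 0.0, 0.47]
force: [-1.0, 4.0, 1.8]
width: 0.0127
```

```bash
python3 st.py
```

```text
t 14.3 q6 1.3181924200608852 pos [0.5347 0.2157 0.165 ] yaw 0.4698473391157554 F [-1.0411  4.0431  1.8092] M [ 1.1684  0.6547 -0.0131] w 0.012665646053064486 Fj -4.076327153644382 Fk 0.9022542575454421 j [ 0.4528 -0.8916] k [0.8916 0.4528]
```

Call:
move_arm([
  {"delta_pos":[-0.03,0.1,0.01],"delta_rot":[0,0,0],"hand":0.5},
  {"delta_pos":[0,0,0.01],"delta_rot":[0,0,4],"hand":0.5},
  {"delta_pos":[0,0,0.01],"delta_rot":[0,0,4],"hand":0.5},
  {"delta_pos":[0,0,0.01],"delta_rot":[0,0,4],"hand":0.5},
  {"delta_pos":[0,0,0.01],"delta_rot":[0,0,4],"hand":0.5},
  {"delta_pos":[0,0,0],"delta_rot":[0,0,4],"hand":0.5},
  {"delta_pos":[0,0,0],"delta_rot":[0,0,4],"hand":0.5},
  {"delta_pos":[0,0,0],"delta_rot":[0,0,0],"hand":0.5},
  {"delta_pos":[0,0,0],"delta_rot":[0,0,0],"hand":0.5},
  {"delta_pos":[0,0,0],"delta_rot":[0,0,0],"hand":0.5},
])

```text
t: 15.3
eef_pos: [0.5342, 0.2161, 0.1651]
ee_rot: [3.142, 0.001, 0.889]
force: [-0.3, -0.1, -0.3]
width: 0.013
```

```bash
python3 st.py
```

```text
t 15.3 q6 1.7358884134974497 pos [0.5342 0.2161 0.1651] yaw 0.8890845784735253 F [-0.3456 -0.0784 -0.2908] M [-0.4166  0.1845  0.0528] w 0.01298103404853304 Fj -0.2189567474377472 Fk -0.2787047039324289 j [ 0.7765 -0.6301] k [0.6301 0.7765]
```

Call:
move_arm([
  {"delta_pos":[0,0,0],"delta_rot":[0,0,4],"hand":0.5},
  {"delta_pos":[0,0,0.01],"delta_rot":[0,0,4],"hand":0.5},
  {"delta_pos":[0,0,0],"delta_rot":[0,0,4],"hand":0.5},
  {"delta_pos":[0,0,0],"delta_rot":[0,0,4],"hand":0.5},
  {"delta_pos":[0,0,0],"delta_rot":[0,0,4],"hand":0.5},
  {"delta_pos":[0,0,0],"delta_rot":[0,0,4],"hand":0.5},
  {"delta_pos":[0,0,0],"delta_rot":[0,0,0],"hand":0.5},
  {"delta_pos":[0,0,0],"delta_rot":[0,0,0],"hand":0.5},
  {"delta_pos":[0,0,0],"delta_rot":[0,0,0],"hand":0.5},
  {"delta_pos":[0,0,0],"delta_rot":[0,0,0],"hand":0.5},
])

```text
t: 16.3
eef_pos: [0.5341, 0.2167, 0.1652]
ee_rot: [-3.141, 0.0, 1.309]
force: [-3.0, 3.2, -2.0]
width: 0.0129
```

```bash
python3 st.py
```

```text
t 16.3 q6 2.1553686170713946 pos [0.5341 0.2167 0.1652] yaw 1.3086072466472274 F [-3.0288  3.2166 -2.0119] M [ 1.0566  1.1972 -0.0482] w 0.012856434953984027 Fj -3.759052606072658 Fk 2.3215816950867705 j [ 0.9658 -0.2592] k [0.2592 0.9658]
```

Call:
move_arm([
  {"delta_pos":[-0.05,0.04,0],"delta_rot":[0,0,4],"hand":0.5},
  {"delta_pos":[0,0,0],"delta_rot":[0,0,4],"hand":0.5},
  {"delta_pos":[0,0,0],"delta_rot":[0,0,4],"hand":0.5},
  {"delta_pos":[0,0,0],"delta_rot":[0,0,4],"hand":0.5},
  {"delta_pos":[0,0,0],"delta_rot":[0,0,0],"hand":0.5},
  {"delta_pos":[0,0,0],"delta_rot":[0,0,0],"hand":0.5},
  {"delta_pos":[0,0,0],"delta_rot":[0,0,0],"hand":3},
  {"delta_pos":[0,0,0],"delta_rot":[0,0,0],"hand":4},
  {"delta_pos":[0,0,0],"delta_rot":[0,0,0],"hand":5},
  {"delta_pos":[0,0,0],"delta_rot":[0,0,0],"hand":6},
])

```text
t: 17.3
eef_pos: [0.5344, 0.217, 0.1657]
ee_rot: [3.141, -0.0, 1.589]
force: [0.4, -0.9, -1.0]
width: 0.0396
```

```bash
python3 st.py;  python3 - <<'E'
from h import *
a=grab_frame("side");cv2.imwrite("pics/side5.png",a)
b=cv2.imread("pics/side0.png")
z=[cv2.resize(i[255:305,220:270],None,fx=8,fy=8,interpolation=cv2.INTER_NEAREST) for i in (b,a)]
cv2.imwrite("pics/side5z.png",np.hstack(z))
E
```

```text
t 17.3 q6 2.4343713683153845 pos [0.5344 0.217  0.1657] yaw 1.5888289458274267 F [ 0.4042 -0.8559 -0.9696] M [-0.1143  0.0805 -0.0235] w 0.03957339594270175 Fj 0.3886659293260749 Fk -0.8630273592075499 j [0.9998 0.018 ] k [-0.018   0.9998]
```

View pics/side5z.png

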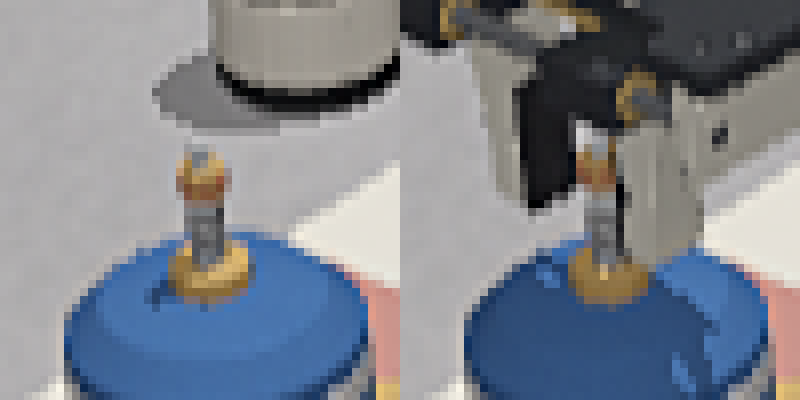

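Call:
move_arm([
  {"delta_pos":[0,0,0],"delta_rot":[0,0,0],"hand":6},
  {"delta_pos":[0,0,0.5],"delta_rot":[0,0,0],"hand":6},
  {"delta_pos":[0,0,2],"delta_rot":[0,0,0],"hand":6},
  {"delta_pos":[0,0,3],"delta_rot":[0,0,0],"hand":6},
  {"delta_pos":[0,0,3],"delta_rot":[0,0,0],"hand":6},
  {"delta_pos":[0,0,1],"delta_rot":[0,0,0],"hand":4},
  {"delta_pos":[0,0,0],"delta_rot":[0,0,0],"hand":2},
  {"delta_pos":[0,0,0],"delta_rot":[0,0,0],"hand":0},
  {"delta_pos":[0,0,0],"delta_rot":[0,0,0],"hand":0},
  {"delta_pos":[0,0,0],"delta_rot":[0,0,0],"hand":0},
])

```text
t: 18.35
eef_pos: [0.5336, 0.2168, 0.2592]
ee_rot: [-3.14, 0.001, 1.589]
force: [-0.4, 0.2, 0.1]
width: 0.0254
```

```bash
python3 st.py;  python3 - <<'E'
from h import *
a=grab_frame("side");cv2.imwrite("pics/side6.png",a)
b=cv2.imread("pics/side0.png")
z=[cv2.resize(i[245:295,225:265],None,fx=10,fy=10,interpolation=cv2.INTER_NEAREST) for i in (b,a)]
cv2.imwrite("pics/side6z.png",np.hstack(z))
hs=cv2.cvtColor(a,cv2.COLOR_BGR2HSV)
for v in range(269,284): print(v,[tuple(map(int,hs[v,u])) for u in range(242,249)])
E
```

```text
t 18.35 q6 2.4346645663129314 pos [0.5336 0.2168 0.2592] yaw 1.589104379329978 F [-0.4402  0.1795  0.095 ] M [-0.1414 -0.0299 -0.0323] w 0.025382042732112583 Fj -0.4368049014065815 Fk 0.18757155264606268 j [0.9998 0.0183] k [-0.0183  0.9998]
269 [(0, 2, 111), (0, 2, 115), (0, 2, 119), (150, 2, 120), (150, 2, 121), (150, 2, 120), (150, 2, 122)]
270 [(150, 2, 148), (0, 2, 155), (0, 2, 114), (150, 4, 115), (0, 0, 115), (150, 2, 114), (150, 2, 114)]
271 [(0, 1, 184), (150, 1, 188), (135, 3, 162), (130, 5, 160), (120, 3, 154), (120, 3, 153), (130, 5, 151)]
272 [(120, 4, 183), (15, 11, 179), (120, 6, 184), (115, 9, 180), (16, 38, 199), (15, 8, 187), (128, 5, 186)]
273 [(16, 37, 194), (18, 62, 151), (109, 20, 139), (108, 28, 139), (20, 117, 199), (16, 71, 201), (116, 9, 188)]
274 [(18, 119, 187), (19, 155, 123), (17, 14, 129), (15, 24, 129), (20, 132, 179), (17, 145, 195), (126, 7, 181)]
275 [(12, 167, 119), (19, 145, 135), (19, 110, 139), (18, 140, 138), (19, 134, 162), (15, 156, 132), (171, 11, 164)]
276 [(10, 129, 121), (15, 146, 119), (18, 133, 138), (13, 134, 131), (15, 142, 122), (8, 168, 111), (176, 12, 167)]
277 [(11, 69, 137), (10, 160, 113), (17, 141, 137), (11, 139, 127), (12, 151, 123), (13, 91, 134), (173, 6, 175)]
278 [(0, 12, 165), (9, 58, 136), (14, 114, 132), (15, 106, 128), (12, 102, 115), (26, 10, 180), (113, 6, 185)]
279 [(113, 5, 186), (15, 6, 158), (12, 30, 128), (20, 28, 135), (30, 9, 119), (105, 5, 188), (135, 3, 182)]
280 [(150, 1, 179), (105, 3, 148), (105, 11, 135), (102, 9, 143), (105, 8, 136), (150, 2, 113), (0, 1, 182)]
281 [(165, 3, 184), (135, 4, 127), (120, 2, 116), (120, 2, 119), (105, 4, 118), (165, 9, 57), (0, 3, 189)]
282 [(10, 4, 190), (160, 7, 113), (150, 3, 96), (135, 5, 95), (120, 5, 93), (120, 8, 66), (10, 4, 194)]
283 [(10, 8, 193), (116, 14, 126), (60, 3, 102), (120, 2, 125), (90, 2, 107), (120, 3, 87), (115, 16, 174)]
```

View pics/side6z.png

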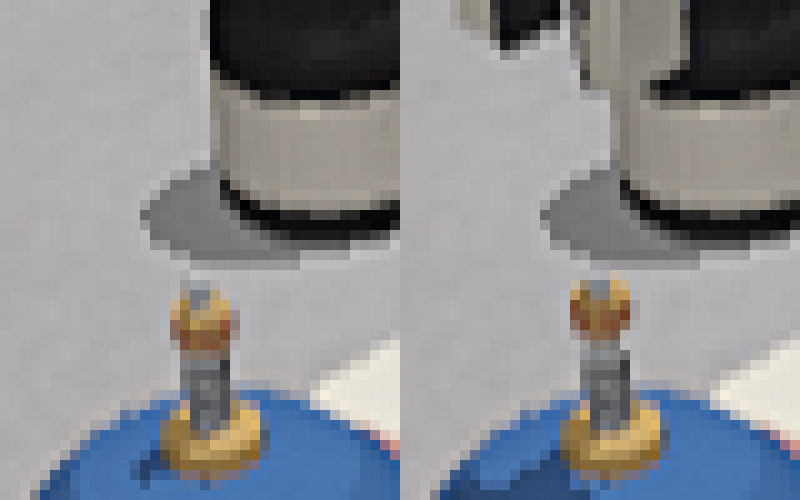

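Call:
move_arm([
  {"delta_pos":[0,0,-0.5],"delta_rot":[0,0,-8],"hand":5},
  {"delta_pos":[0,0,-0.5],"delta_rot":[0,0,-8],"hand":6},
  {"delta_pos":[0,0,0],"delta_rot":[0,0,-8],"hand":6},
  {"delta_pos":[0,0,0],"delta_rot":[0,0,-8],"hand":6},
  {"delta_pos":[0,0,0],"delta_rot":[0,0,-8],"hand":6},
  {"delta_pos":[0,0,0],"delta_rot":[0,0,-8],"hand":6},
  {"delta_pos":[0,0,0],"delta_rot":[0,0,-8],"hand":6},
  {"delta_pos":[0,0,0],"delta_rot":[0,0,-8],"hand":6},
  {"delta_pos":[0,0,0],"delta_rot":[0,0,-8],"hand":6},
  {"delta_pos":[0,0,0],"delta_rot":[0,0,-8],"hand":6},
])

```text
t: 19.4
eef_pos: [0.5339, 0.217, 0.2498]
ee_rot: [3.141, 0.001, 0.187]
force: [-0.1, -0.7, 0.1]
width: 0.0602
```

Call:
move_arm([
  {"delta_pos":[0,0,-2],"delta_rot":[0,0,-8],"hand":6},
  {"delta_pos":[0,0,-2],"delta_rot":[0,0,-8],"hand":6},
  {"delta_pos":[0,0,-2],"delta_rot":[0,0,-4],"hand":6},
  {"delta_pos":[0,0,-1.5],"delta_rot":[0,0,0],"hand":6},
  {"delta_pos":[0,0,0],"delta_rot":[0,0,0],"hand":6},
  {"delta_pos":[0,0,0],"delta_rot":[0,0,0],"hand":6},
  {"delta_pos":[0,0,0],"delta_rot":[0,0,0],"hand":4},
  {"delta_pos":[0,0,0],"delta_rot":[0,0,0],"hand":3},
  {"delta_pos":[0,0,0],"delta_rot":[0,0,0],"hand":2.5},
  {"delta_pos":[0,0,0],"delta_rot":[0,0,0],"hand":2.2},
])

```text
t: 20.4
eef_pos: [0.5341, 0.2171, 0.1759]
ee_rot: [-3.141, -0.001, -0.156]
force: [-0.3, -0.8, 0.7]
width: 0.0337
```

```bash
python3 st.py; python3 -c "
from h import *
print([get_state()['joint_efforts'][5] for i in range(3)])"
```

```text
t 20.4 q6 0.6893769098881992 pos [0.5341 0.2171 0.1759] yaw -0.15617125911798002 F [-0.327  -0.7611  0.7135] M [-0.0473  0.1314 -0.0356] w 0.033668816678757374 Fj 0.8026711257000595 Fk -0.20466584929041848 j [-0.1555 -0.9878] k [ 0.9878 -0.1555]
[np.float64(0.0009739571760292165), np.float64(0.0009739571760292165), np.float64(0.0009739571760292165)]
```

Call:
move_arm([
  {"delta_pos":[0,-0.05,-0.5],"delta_rot":[0,0,0],"hand":2.2},
  {"delta_pos":[0,0,-0.5],"delta_rot":[0,0,0],"hand":2.2},
  {"delta_pos":[0,0,0],"delta_rot":[0,0,0],"hand":2.2},
  {"delta_pos":[0,0,0],"delta_rot":[0,0,0],"hand":0.5},
  {"delta_pos":[0,0,0],"delta_rot":[0,0,0],"hand":0.5},
  {"delta_pos":[0,0,0],"delta_rot":[0,0,0],"hand":0.5},
  {"delta_pos":[0,0,0],"delta_rot":[0,0,0],"hand":0.5},
  {"delta_pos":[0,0,0],"delta_rot":[0,0,0],"hand":0.5},
  {"delta_pos":[0,0,0],"delta_rot":[0,0,0],"hand":0.5},
  {"delta_pos":[0,0,0],"delta_rot":[0,0,0],"hand":0.5},
], force=30)

```text
t: 21.4
eef_pos: [0.5337, 0.2155, 0.1653]
ee_rot: [3.14, 0.001, -0.157]
force: [0.2, -5.3, -0.5]
width: 0.0123
```

```bash
echo "print('tau6',s['joint_efforts'][5])">>st.py; python3 st.py
```

```text
t 21.4 q6 0.6900526198088429 pos [0.5337 0.2155 0.1653] yaw -0.1565060954122779 F [ 0.1774 -5.2612 -0.4525] M [-1.9758 -0.0338 -0.0052] w 0.01226403814712245 Fj 5.169219060036401 Fk 0.9952547360994168 j [-0.1559 -0.9878] k [ 0.9878 -0.1559]
tau6 -0.019627392757683992
```

Call:
move_arm([
  {"delta_pos":[0,-0.1,0],"delta_rot":[0,0,0],"hand":0.5},
  {"delta_pos":[0,0,0],"delta_rot":[0,0,0],"hand":0.5},
  {"delta_pos":[0,0,0],"delta_rot":[0,0,3],"hand":0.5},
  {"delta_pos":[0,0,0],"delta_rot":[0,0,3],"hand":0.5},
  {"delta_pos":[0,0,0],"delta_rot":[0,0,3],"hand":0.5},
  {"delta_pos":[0,0,0],"delta_rot":[0,0,3],"hand":0.5},
  {"delta_pos":[0,0,0],"delta_rot":[0,0,3],"hand":0.5},
  {"delta_pos":[0,0,0],"delta_rot":[0,0,3],"hand":0.5},
  {"delta_pos":[0,0,0],"delta_rot":[0,0,0],"hand":0.5},
  {"delta_pos":[0,0,0],"delta_rot":[0,0,0],"hand":0.5},
])

```text
t: 22.4
eef_pos: [0.5336, 0.2154, 0.1653]
ee_rot: [3.141, 0.001, 0.156]
force: [-2.4, -2.8, -0.3]
width: 0.0127
```

```bash
python3 st.py
```

```text
t 22.4 q6 1.0039908855357444 pos [0.5336 0.2154 0.1653] yaw 0.1563034312370688 F [-2.3564 -2.8318 -0.3363] M [-0.9375  1.0137 -0.0469] w 0.012703791719172488 Fj 2.4304510004905175 Fk -2.7684631303252565 j [ 0.1557 -0.9878] k [0.9878 0.1557]
tau6 0.19462948199361563
```

Call:
move_arm([
  {"delta_pos":[-0.05,-0.06,0],"delta_rot":[0,0,0],"hand":0.5},
  {"delta_pos":[0,0,0],"delta_rot":[0,0,3],"hand":0.5},
  {"delta_pos":[0,0,0],"delta_rot":[0,0,3],"hand":0.5},
  {"delta_pos":[0,0,0],"delta_rot":[0,0,3],"hand":0.5},
  {"delta_pos":[0,0,0],"delta_rot":[0,0,3],"hand":0.5},
  {"delta_pos":[0,0,0],"delta_rot":[0,0,3],"hand":0.5},
  {"delta_pos":[0,0,0],"delta_rot":[0,0,3],"hand":0.5},
  {"delta_pos":[0,0,0],"delta_rot":[0,0,3],"hand":0.5},
  {"delta_pos":[0,0,0],"delta_rot":[0,0,3],"hand":0.5},
  {"delta_pos":[0,0,0],"delta_rot":[0,0,0],"hand":0.5},
])

```text
t: 23.4
eef_pos: [0.5337, 0.2154, 0.1654]
ee_rot: [-3.141, -0.001, 0.577]
force: [0.1, -0.0, -2.2]
width: 0.0126
```

```bash
python3 st.py
```

```text
t 23.4 q6 1.4248027020838383 pos [0.5337 0.2154 0.1654] yaw 0.5771172397625091 F [ 0.1494 -0.021  -2.2221] M [-0.1144  0.1142  0.0213] w 0.012553588141988405 Fj 0.09910008163603333 Fk 0.1137186524599986 j [ 0.5456 -0.838 ] k [0.838  0.5456]
tau6 0.7513711787760258
```

Call:
move_arm([
  {"delta_pos":[0,0,0],"delta_rot":[0,0,3],"hand":0.5},
  {"delta_pos":[0,0,0],"delta_rot":[0,0,3],"hand":0.5},
  {"delta_pos":[0,0,0],"delta_rot":[0,0,3],"hand":0.5},
  {"delta_pos":[0,0,0],"delta_rot":[0,0,3],"hand":0.5},
  {"delta_pos":[0,0,0],"delta_rot":[0,0,0],"hand":0.5},
  {"delta_pos":[0,0,0],"delta_rot":[0,0,0],"hand":0.5},
  {"delta_pos":[0,0,0],"delta_rot":[0,0,0],"hand":0.5},
  {"delta_pos":[0,0,0],"delta_rot":[0,0,0],"hand":0.5},
  {"delta_pos":[0,0,0],"delta_rot":[0,0,0],"hand":0.5},
  {"delta_pos":[0,0,0],"delta_rot":[0,0,0],"hand":0.5},
])

```text
t: 24.4
eef_pos: [0.5337, 0.2154, 0.1655]
ee_rot: [-3.142, -0.001, 0.786]
force: [1.3, 3.7, -4.6]
width: 0.0129
```

```bash
python3 st.py
```

```text
t 24.4 q6 1.6337613946643053 pos [0.5337 0.2154 0.1655] yaw 0.7860411830405207 F [ 1.3401  3.674  -4.5702] M [ 1.1118 -0.3     0.0197] w 0.012871707054752287 Fj -1.6480365190293198 Fk 3.546594058898355 j [ 0.7076 -0.7067] k [0.7067 0.7076]
tau6 0.008174866670742631
```

Call:
move_arm([
  {"delta_pos":[0,0,0],"delta_rot":[0,0,0],"hand":2},
  {"delta_pos":[0,0,0],"delta_rot":[0,0,0],"hand":4},
  {"delta_pos":[0,0,0],"delta_rot":[0,0,0],"hand":5},
  {"delta_pos":[0,0,0.5],"delta_rot":[0,0,0],"hand":5},
  {"delta_pos":[0,0,2],"delta_rot":[0,0,0],"hand":5},
  {"delta_pos":[0,0,3],"delta_rot":[0,0,0],"hand":5},
  {"delta_pos":[0,0,3],"delta_rot":[0,0,0],"hand":3},
  {"delta_pos":[0,0,1],"delta_rot":[0,0,0],"hand":1},
  {"delta_pos":[0,0,0],"delta_rot":[0,0,0],"hand":0},
  {"delta_pos":[0,0,0],"delta_rot":[0,0,0],"hand":0},
])

```text
t: 25.4
eef_pos: [0.5331, 0.2147, 0.2598]
ee_rot: [-3.141, 0.001, 0.786]
force: [0.5, -0.3, -0.9]
width: 0.0239
```

```bash
python3 st.py;  python3 - <<'E'
from h import *
a=grab_frame("side");cv2.imwrite("pics/side7.png",a)
I=[cv2.imread("pics/side%d.png"%i) for i in (0,6,7)]
z=[cv2.resize(i[265:295,232:258],None,fx=10,fy=10,interpolation=cv2.INTER_NEAREST) for i in I]
cv2.imwrite("pics/side7z.png",np.hstack(z))
S=[cv2.cvtColor(i,cv2.COLOR_BGR2HSV)[:,:,1].astype(int) for i in I]
for v in range(270,284): print(v,[list(s[v,243:248]) for s in S])
for s in S: # sum of brass saturation as height along columns
    print((s[271:284,244:247].clip(0,140)/140).sum(0))
print('diff',np.abs(I[1][268:284,240:250].astype(int)-I[2][268:284,240:250]).mean(),np.abs(I[0][268:284,240:250].astype(int)-I[2][268:284,240:250]).mean())
E
```

```text
t 25.4 q6 1.6341056043139646 pos [0.5331 0.2147 0.2598] yaw 0.785988189589153 F [ 0.457  -0.3452 -0.8808] M [-0.1574  0.1026  0.0886] w 0.023900567481219444 Fj 0.5673224334671224 Fk 0.07873821144959683 j [ 0.7075 -0.7067] k [0.7067 0.7075]
tau6 -0.0008437568067165557
270 [[np.int64(2), np.int64(2), np.int64(2), np.int64(2), np.int64(2)], [np.int64(2), np.int64(2), np.int64(4), np.int64(0), np.int64(2)], [np.int64(3), np.int64(2), np.int64(2), np.int64(2), np.int64(4)]]
271 [[np.int64(3), np.int64(2), np.int64(2), np.int64(3), np.int64(2)], [np.int64(1), np.int64(3), np.int64(5), np.int64(3), np.int64(3)], [np.int64(3), np.int64(2), np.int64(5), np.int64(5), np.int64(2)]]
272 [[np.int64(1), np.int64(1), np.int64(3), np.int64(4), np.int64(1)], [np.int64(11), np.int64(6), np.int64(9), np.int64(38), np.int64(8)], [np.int64(5), np.int64(5), np.int64(9), np.int64(39), np.int64(8)]]
273 [[np.int64(5), np.int64(5), np.int64(8), np.int64(12), np.int64(7)], [np.int64(62), np.int64(20), np.int64(28), np.int64(117), np.int64(71)], [np.int64(77), np.int64(21), np.int64(27), np.int64(116), np.int6
[... 1656 characters left out ...]
nt64(14), np.int64(23)], [np.int64(4), np.int64(2), np.int64(2), np.int64(4), np.int64(9)], [np.int64(6), np.int64(4), np.int64(2), np.int64(4), np.int64(5)]]
282 [[np.int64(7), np.int64(5), np.int64(5), np.int64(5), np.int64(8)], [np.int64(7), np.int64(3), np.int64(5), np.int64(5), np.int64(8)], [np.int64(9), np.int64(0), np.int64(5), np.int64(3), np.int64(8)]]
283 [[np.int64(14), np.int64(0), np.int64(2), np.int64(2), np.int64(3)], [np.int64(14), np.int64(3), np.int64(2), np.int64(2), np.int64(3)], [np.int64(16), np.int64(0), np.int64(2), np.int64(2), np.int64(3)]]
[4.37857143 4.49285714 5.82142857]
[4.20714286 4.50714286 5.95714286]
[4.36428571 4.63571429 6.25      ]
diff 4.19375 11.49375
```

View pics/side7z.png

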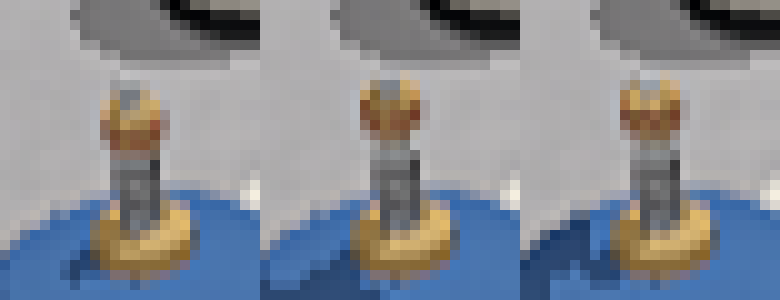

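Call:
move_arm([
  {"delta_pos":[0.05,0.07,0],"delta_rot":[0,0,0],"hand":0},
  {"delta_pos":[0,0,0],"delta_rot":[0,0,0],"hand":0},
  {"delta_pos":[0,0,-1],"delta_rot":[0,0,0],"hand":0},
  {"delta_pos":[0,0,-2],"delta_rot":[0,0,0],"hand":0},
  {"delta_pos":[0,0,-1.5],"delta_rot":[0,0,0],"hand":0},
  {"delta_pos":[0,0,-0.7],"delta_rot":[0,0,0],"hand":0},
  {"delta_pos":[0,0,0],"delta_rot":[0,0,0],"hand":0},
  {"delta_pos":[0,0,0],"delta_rot":[0,0,0],"hand":0},
  {"delta_pos":[0,0,0],"delta_rot":[0,0,0],"hand":0},
  {"delta_pos":[0,0,0],"delta_rot":[0,0,0],"hand":0},
], force=20)

```text
t: 26.45
eef_pos: [0.5343, 0.2159, 0.2092]
ee_rot: [3.141, -0.001, 0.786]
force: [-0.2, 0.1, 0.6]
width: 0.0003
```

```bash
python3 st.py;  python3 - <<'E'
from h import *
a=grab_frame("side");cv2.imwrite("pics/side8.png",a)
cv2.imwrite("pics/side8z.png",cv2.resize(a[240:295,215:275],None,fx=10,fy=10,interpolation=cv2.INTER_NEAREST))
E
```

```text
t 26.45 q6 1.6337800059380354 pos [0.5343 0.2159 0.2092] yaw 0.7863784371645486 F [-0.1873  0.1339  0.6038] M [-0.1694  0.1263  0.0244] w 0.00029767459933416004 Fj -0.22713380307586076 Fk -0.03755014593302559 j [ 0.7078 -0.7064] k [0.7064 0.7078]
tau6 -3.622673489189765e-05
```

View pics/side8z.png

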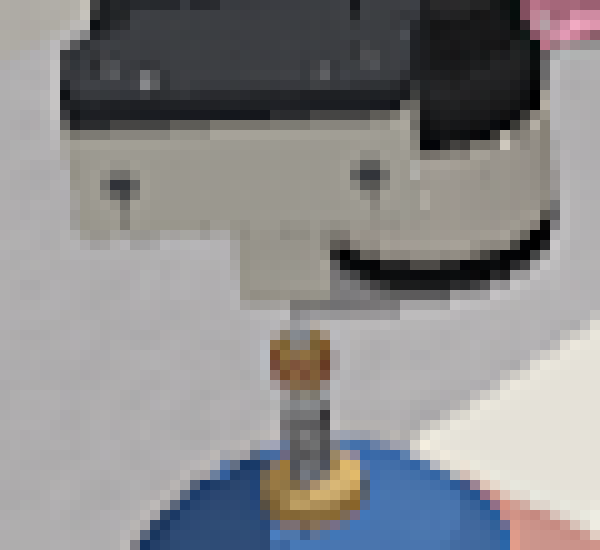

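Call:
move_arm([
  {"delta_pos":[-0.2,-0.15,0],"delta_rot":[0,0,0],"hand":0},
  {"delta_pos":[0,0,-0.3],"delta_rot":[0,0,0],"hand":0},
  {"delta_pos":[0,0,-0.3],"delta_rot":[0,0,0],"hand":0},
  {"delta_pos":[0,0,-0.2],"delta_rot":[0,0,0],"hand":0},
  {"delta_pos":[0,0,-0.05],"delta_rot":[0,0,0],"hand":0},
  {"delta_pos":[0,0,-0.05],"delta_rot":[0,0,0],"hand":0},
  {"delta_pos":[0,0,-0.05],"delta_rot":[0,0,0],"hand":0},
  {"delta_pos":[0,0,-0.05],"delta_rot":[0,0,0],"hand":0},
  {"delta_pos":[0,0,0],"delta_rot":[0,0,0],"hand":0},
  {"delta_pos":[0,0,0],"delta_rot":[0,0,0],"hand":0},
])

```text
t: 27.5
eef_pos: [0.532, 0.2142, 0.1985]
ee_rot: [3.142, -0.0, 0.786]
force: [0.5, 0.1, 0.3]
width: -0.0
```

```bash
python3 st.py;  python3 - <<'E'
from h import *
a=grab_frame("side");cv2.imwrite("pics/side9.png",a)
cv2.imwrite("pics/side9z.png",cv2.resize(a[240:295,215:275],None,fx=10,fy=10,interpolation=cv2.INTER_NEAREST))
E
```

```text
t 27.5 q6 1.633396487164794 pos [0.532  0.2142 0.1985] yaw 0.7863622363230038 F [0.4648 0.0707 0.265 ] M [-0.0969  0.1037  0.0197] w -2.217107819043587e-05 Fj 0.2790809502692749 Fk 0.3783991930819898 j [ 0.7078 -0.7064] k [0.7064 0.7078]
tau6 7.480003432647209e-05
```

View pics/side9z.png

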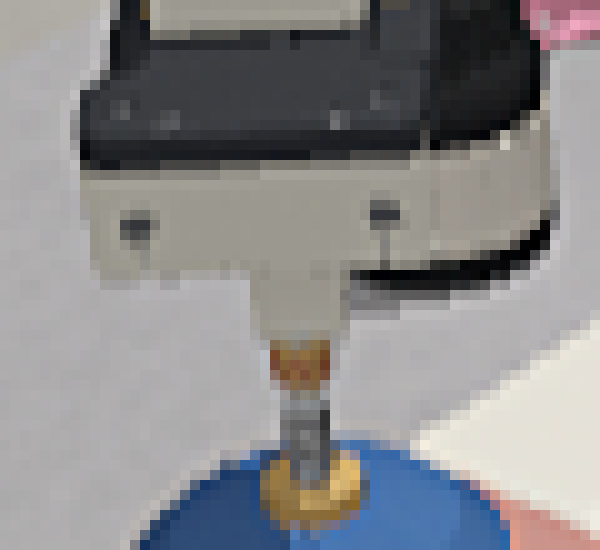

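Call:
move_arm([
  {"delta_pos":[0,0,-0.05],"delta_rot":[0,0,0],"hand":0},
  {"delta_pos":[0,0,-0.05],"delta_rot":[0,0,0],"hand":0},
  {"delta_pos":[0,0,-0.05],"delta_rot":[0,0,0],"hand":0},
  {"delta_pos":[0,0,-0.05],"delta_rot":[0,0,0],"hand":0},
  {"delta_pos":[0,0,-0.05],"delta_rot":[0,0,0],"hand":0},
  {"delta_pos":[0,0,-0.05],"delta_rot":[0,0,0],"hand":0},
  {"delta_pos":[0,0,0],"delta_rot":[0,0,0],"hand":0},
  {"delta_pos":[0,0,0],"delta_rot":[0,0,0],"hand":0},
  {"delta_pos":[0,0,0],"delta_rot":[0,0,0],"hand":0},
  {"delta_pos":[0,0,0],"delta_rot":[0,0,0],"hand":0},
])

```text
t: 28.55
eef_pos: [0.5321, 0.2142, 0.1956]
ee_rot: [3.141, -0.0, 0.786]
force: [-1.8, -0.6, 4.4]
width: 0.0007
```

Call:
move_arm([
  {"delta_pos":[0,0,-0.04],"delta_rot":[0,0,0],"hand":0},
  {"delta_pos":[0,0,-0.04],"delta_rot":[0,0,0],"hand":0},
  {"delta_pos":[0,0,-0.04],"delta_rot":[0,0,0],"hand":0},
  {"delta_pos":[0,0,-0.04],"delta_rot":[0,0,0],"hand":0},
  {"delta_pos":[0,0,-0.04],"delta_rot":[0,0,0],"hand":0},
  {"delta_pos":[0,0,0],"delta_rot":[0,0,0],"hand":0},
  {"delta_pos":[0,0,0],"delta_rot":[0,0,0],"hand":0},
  {"delta_pos":[0,0,0],"delta_rot":[0,0,0],"hand":0},
  {"delta_pos":[0,0,0],"delta_rot":[0,0,0],"hand":0},
  {"delta_pos":[0,0,0],"delta_rot":[0,0,0],"hand":0},
], force=40)

```text
t: 29.55
eef_pos: [0.5321, 0.2142, 0.1937]
ee_rot: [3.141, -0.0, 0.786]
force: [-1.2, -1.1, 5.6]
width: 0.0001
```

```bash
python3 st.py
```

```text
t 29.55 q6 1.6334013529472675 pos [0.5321 0.2142 0.1937] yaw 0.7864111475067568 F [-1.2374 -1.0949  5.5808] M [-0.3038  0.7202 -0.0026] w 8.80108433746471e-05 Fj -0.1024790091414799 Fk -1.6490798798543347 j [ 0.7078 -0.7064] k [0.7064 0.7078]
tau6 -0.0012981920008314773
```

Call:
move_arm([
  {"delta_pos":[0,0,-0.03],"delta_rot":[0,0,0],"hand":0},
  {"delta_pos":[0,0,-0.03],"delta_rot":[0,0,0],"hand":0},
  {"delta_pos":[0,0,-0.03],"delta_rot":[0,0,0],"hand":0},
  {"delta_pos":[0,0,-0.03],"delta_rot":[0,0,0],"hand":0},
  {"delta_pos":[0,0,-0.03],"delta_rot":[0,0,0],"hand":0},
  {"delta_pos":[0,0,0],"delta_rot":[0,0,0],"hand":0},
  {"delta_pos":[0,0,0],"delta_rot":[0,0,0],"hand":0},
  {"delta_pos":[0,0,0],"delta_rot":[0,0,0],"hand":0},
  {"delta_pos":[0,0,0],"delta_rot":[0,0,0],"hand":0},
  {"delta_pos":[0,0,0],"delta_rot":[0,0,0],"hand":0},
])

```text
t: 30.55
eef_pos: [0.5321, 0.2142, 0.1924]
ee_rot: [3.141, -0.0, 0.786]
force: [-1.3, -0.1, 6.9]
width: 0.0006
```

```bash
python3 st.py
```

```text
t 30.55 q6 1.6334342941722182 pos [0.5321 0.2142 0.1924] yaw 0.786499703618269 F [-1.3061 -0.0994  6.9304] M [-0.3673  0.9041  0.0013] w 0.0005613382605085542 Fj -0.8543550570162872 Fk -0.9928377769748606 j [ 0.7079 -0.7063] k [0.7063 0.7079]
tau6 -0.0015297174104489386
```

Call:
move_arm([
  {"delta_pos":[0,0,-0.02],"delta_rot":[0,0,0],"hand":0},
  {"delta_pos":[0,0,-0.02],"delta_rot":[0,0,0],"hand":0},
  {"delta_pos":[0,0,-0.02],"delta_rot":[0,0,0],"hand":0},
  {"delta_pos":[0,0,-0.02],"delta_rot":[0,0,0],"hand":0},
  {"delta_pos":[0,0,-0.02],"delta_rot":[0,0,0],"hand":0},
  {"delta_pos":[0,0,0],"delta_rot":[0,0,0],"hand":0},
  {"delta_pos":[0,0,0],"delta_rot":[0,0,0],"hand":0},
  {"delta_pos":[0,0,0],"delta_rot":[0,0,0],"hand":0},
  {"delta_pos":[0,0,0],"delta_rot":[0,0,0],"hand":0},
  {"delta_pos":[0,0,0],"delta_rot":[0,0,0],"hand":0},
])

```text
t: 31.55
eef_pos: [0.5322, 0.2142, 0.1919]
ee_rot: [3.141, -0.001, 0.787]
force: [-3.4, -1.1, 10.8]
width: 0.0004
```

```bash
python3 st.py
```

```text
t 31.55 q6 1.6334104663317601 pos [0.5322 0.2142 0.1919] yaw 0.7866550929696217 F [-3.3687 -1.0808 10.8104] M [-0.479   1.4026  0.0363] w 0.0003716839532169286 Fj -1.6216908204393612 Fk -3.1442370768709327 j [ 0.708  -0.7062] k [0.7062 0.708 ]
tau6 -0.002741353164310567
```

Call:
move_arm([
  {"delta_pos":[0,0,0],"delta_rot":[0,0,0],"hand":0},
  {"delta_pos":[0,0,0],"delta_rot":[0,0,0],"hand":0},
  {"delta_pos":[0,0,0],"delta_rot":[0,0,0],"hand":0},
  {"delta_pos":[0,0,0],"delta_rot":[0,0,0],"hand":0},
  {"delta_pos":[0,0,0],"delta_rot":[0,0,0],"hand":0},
  {"delta_pos":[0,0,0],"delta_rot":[0,0,0],"hand":0},
  {"delta_pos":[0,0,0],"delta_rot":[0,0,0],"hand":0},
  {"delta_pos":[0,0,0],"delta_rot":[0,0,0],"hand":0},
  {"delta_pos":[0,0,0],"delta_rot":[0,0,0],"hand":0},
  {"delta_pos":[0,0,0],"delta_rot":[0,0,0],"hand":0},
])

```text
t: 32.55
eef_pos: [0.5322, 0.2142, 0.1919]
ee_rot: [3.141, -0.001, 0.787]
force: [-3.6, -0.4, 11.2]
width: 0.0001
```

```bash
python3 st.py
```

```text
t 32.55 q6 1.6333864291362084 pos [0.5322 0.2142 0.1919] yaw 0.7865922691822214 F [-3.5789 -0.4485 11.1614] M [-0.4462  1.4136 -0.0501] w 0.0001100381892605144 Fj -2.2168881674486887 Fk -2.8451602887554386 j [ 0.708  -0.7063] k [0.7063 0.708 ]
tau6 -0.00271277895080857
```

Call:
move_arm([
  {"delta_pos":[0,0,0],"delta_rot":[0,0,0],"hand":0},
  {"delta_pos":[0,0,0],"delta_rot":[0,0,0],"hand":0},
  {"delta_pos":[0,0,0],"delta_rot":[0,0,0],"hand":0},
  {"delta_pos":[0,0,0],"delta_rot":[0,0,0],"hand":0},
  {"delta_pos":[0,0,0],"delta_rot":[0,0,0],"hand":0},
  {"delta_pos":[0,0,0],"delta_rot":[0,0,0],"hand":0},
  {"delta_pos":[0,0,0],"delta_rot":[0,0,0],"hand":0},
  {"delta_pos":[0,0,0],"delta_rot":[0,0,0],"hand":0},
  {"delta_pos":[0,0,0],"delta_rot":[0,0,0],"hand":0},
  {"delta_pos":[0,0,0],"delta_rot":[0,0,0],"hand":0},
])

```text
t: 33.55
eef_pos: [0.5322, 0.2142, 0.1919]
ee_rot: [3.141, -0.001, 0.787]
force: [-3.0, -0.1, 11.8]
width: 0.0005
```

```bash
python3 st.py;  python3 - <<'E'
from h import *
a=grab_frame("side");cv2.imwrite("pics/side10.png",a)
cv2.imwrite("pics/side10z.png",cv2.resize(a[240:295,215:275],None,fx=10,fy=10,interpolation=cv2.INTER_NEAREST))
E
```

```text
t 33.55 q6 1.6334005426300646 pos [0.5322 0.2142 0.1919] yaw 0.7866442114082051 F [-3.0065 -0.1036 11.8142] M [-0.4568  1.416  -0.0304] w 0.0005336214740580559 Fj -2.0554424987258284 Fk -2.196596150388731 j [ 0.708  -0.7062] k [0.7062 0.708 ]
tau6 -0.0026927819999400526
```

View pics/side10z.png

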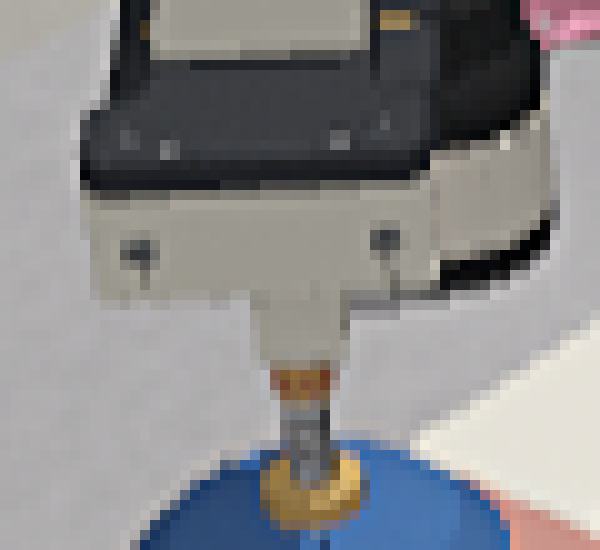

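Call:
move_arm([
  {"delta_pos":[0,0,0],"delta_rot":[0,0,0],"hand":0},
  {"delta_pos":[0,0,0],"delta_rot":[0,0,0],"hand":0},
  {"delta_pos":[0,0,0.1],"delta_rot":[0,0,0],"hand":0},
  {"delta_pos":[0,0,0.2],"delta_rot":[0,0,0],"hand":0},
  {"delta_pos":[0,0,0.5],"delta_rot":[0,0,0],"hand":0},
  {"delta_pos":[0,0,1],"delta_rot":[0,0,0],"hand":0},
  {"delta_pos":[0,0,2],"delta_rot":[0,0,0],"hand":0},
  {"delta_pos":[0,0,3],"delta_rot":[0,0,0],"hand":0},
  {"delta_pos":[0,0,2],"delta_rot":[0,0,0],"hand":0},
  {"delta_pos":[0,0,0],"delta_rot":[0,0,0],"hand":0},
])

```text
t: 34.6
eef_pos: [0.5333, 0.2149, 0.2825]
ee_rot: [3.14, -0.005, 0.787]
force: [-0.9, 0.9, 0.6]
width: 0.0003
```

```bash
python3 st.py;  python3 - <<'E'
from h import *
a=grab_frame("side");cv2.imwrite("pics/side11.png",a)
I=[cv2.imread("pics/side%d.png"%i) for i in (0,7,11)]
z=[cv2.resize(i[265:295,232:258],None,fx=10,fy=10,interpolation=cv2.INTER_NEAREST) for i in I]
cv2.imwrite("pics/side11z.png",np.hstack(z))
S=[cv2.cvtColor(i,cv2.COLOR_BGR2HSV)[:,:,1].astype(int) for i in I]
for v in range(271,282): print(v,[s[v,243:248].tolist() for s in S])
E
```

```text
t 34.6 q6 1.6333718598624245 pos [0.5333 0.2149 0.2825] yaw 0.7865449212439768 F [-0.9306  0.9011  0.617 ] M [-0.1581  0.0843  0.0119] w 0.00030882282904493756 Fj -1.2952364702413766 Fk -0.019414045804484675 j [ 0.7079 -0.7063] k [0.7063 0.7079]
tau6 0.0014508641106658615
271 [[3, 2, 2, 3, 2], [3, 2, 5, 5, 2], [3, 2, 5, 7, 2]]
272 [[1, 1, 3, 4, 1], [5, 5, 9, 39, 8], [10, 7, 11, 39, 10]]
273 [[5, 5, 8, 12, 7], [77, 21, 27, 116, 72], [77, 23, 26, 115, 71]]
274 [[52, 22, 22, 77, 33], [132, 48, 66, 133, 145], [132, 47, 66, 132, 145]]
275 [[150, 20, 28, 115, 119], [130, 108, 124, 134, 157], [130, 110, 124, 134, 157]]
276 [[149, 79, 93, 114, 141], [146, 137, 132, 142, 165], [146, 139, 134, 141, 168]]
277 [[143, 129, 131, 134, 151], [157, 139, 139, 148, 133], [157, 139, 142, 146, 133]]
278 [[154, 137, 133, 139, 162], [60, 112, 101, 118, 29], [58, 111, 101, 119, 29]]
279 [[125, 147, 143, 150, 110], [8, 26, 28, 32, 10], [8, 24, 28, 32, 10]]
280 [[41, 58, 48, 56, 59], [3, 9, 9, 9, 4], [3, 10, 11, 7, 2]]
281 [[10, 15, 14, 14, 23], [6, 4, 2, 4, 5], [4, 4, 2, 4, 9]]
```

View pics/side11z.png

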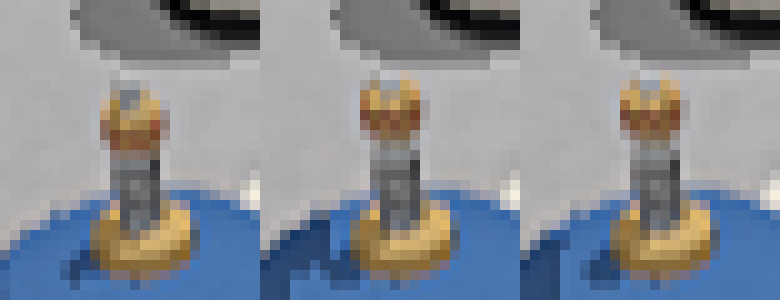

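The picture after release matches the one before the press. The tip is back up (row about 272) and the nut's lower edge is still at row 278.5, against 279.9 when tight. The arm is clear, so I'm handing in.

```bash
python3 - <<'E'
from h import *
t=grab_frame("top");b=cv2.imread("pics/top0.png");cv2.imwrite("pics/top1.png",t)
for n,(x,y) in dict(jar=(297,172),tape=(233,165),wood=(178,321),pot=(420,252),sq=(440,302),spat=(373,180)).items():
    print(n,np.abs(t[y-12:y+13,x-15:x+16].astype(int)-b[y-12:y+13,x-15:x+16]).mean().round(1))
print(job_done(),get_state()['t'])
E
```

```text
jar 1.0
tape 1.1
wood 34.1
pot 2.6
sq 7.8
spat 1.1
the job is handed in; nothing more can be done
the job is handed in; nothing more can be done
```

View pics/top1.png

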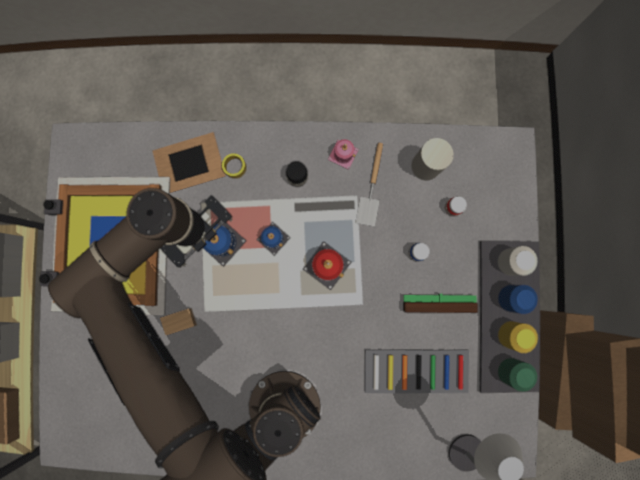

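I unscrewed the blue canister's lock nut to its stop, pressed the tip fully down and held it for just over 2 s, then let it spring back. I handed the job in at about 34.7 s; no verdict is reported.

- **Nut:** I turned the grip about 5.3 rad anticlockwise, then gripped again at 30 N and turned 0.94 rad more. That second turn did not raise the nut any further in the side view, so I take it to be at its stop. The joint-torque and moment readings did not show the stop clearly, so this rests on the pictures. They gave a climb of about 4.1 mm, which is coarse because one pixel is about 3 mm.
- **Tip:** It met the closed fingers at about 4 N and moved about 3.9 mm. It then reached its hard stop, where I held it at 11–12 N, under the 16 N limit. After release, the side picture matched the one from before the press: tip up and nut still unscrewed.
- **Rest of the bench:** In the last top view the loose things and the red canister look to be where they started. My picture comparison flagged the wooden block, and to a lesser extent the squeegee. In the picture the block sits at its old spot at about (178,321) under the arm's shadow, and the squeegee shows no shift.

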